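Put the spare columns and bottle caps back in their matching holders

TASK

Put the spares away: lay each of the two separation columns that lie among the grey holders in the middle of the grey tray of its own length, flat on the tray's floor and along it, and set each of the two loose bottle caps there, the same way up as it stands now, on the middle of the round dark spot that matches its size. Leave the beaker and the brown bottle beside the work where they stand.

Things in the scene. Friction and masses are not known exactly. Their poses are not given: they have to be found in the camera images.
- long_column: the longer of the two separation columns, loose: a slim rod 142 mm long (along its own y) and 17 mm thick, tan-brown with black ends, lying on the bench, about 0.1 kg. Origin: centre of its underside (its axis is 8.5 mm above); z up. It behaves as a square bar that does not roll. Grip it across its middle. (Other columns lie far to the left by the blue vial rack, out of the work: not this one.)
- short_column: the shorter of the two separation columns, loose: a slim rod 112 mm long (along its own y) and 17 mm thick, cream with tan ends, lying on the bench, about 0.1 kg. Origin: centre of its underside (its axis is 8.5 mm above); z up. It behaves as a square bar that does not roll. Grip it across its middle. (Other columns lie far to the left by the blue vial rack, out of the work: not this one.)
- large_cap: the larger of the two loose off-white ribbed bottle caps, round, 49 mm in diameter and 26 mm high, standing on the bench, about 0.03 kg. Origin: centre of its underside; z up, so the axis is vertical.
- small_cap: the smaller of the two loose off-white ribbed bottle caps, round, 38 mm in diameter and 20 mm high, standing on the bench, about 0.02 kg. Origin: centre of its underside; z up, so the axis is vertical.
- long_tray: fixed open tray of light grey plastic, 166 mm long (along its own y) and 40 mm wide (along x), inside 158 x 32 mm, made for the longer column. Floor 3 mm thick; walls 4 mm thick, their top 11 mm above the bench; the middle 62 mm of both long sides has no wall (finger room). Origin: centre of the underside, on the bench; z up. The two trays differ only in length.
- short_tray: fixed open tray of light grey plastic, 136 mm long (along its own y) and 40 mm wide (along x), inside 128 x 32 mm, made for the shorter column. Floor 3 mm thick; walls 4 mm thick, their top 11 mm above the bench; the middle 62 mm of both long sides has no wall (finger room). Origin: centre of the underside, on the bench; z up. The two trays differ only in length.
- large_pad: fixed flat square plate of light grey plastic, 74 x 74 x 5 mm, with a flush round dark rubber spot of 53 mm diameter in its middle, the size of the larger cap (cap diameter plus 4 mm). Origin: centre of the underside, on the bench; z up, top at 5 mm. The two plates differ only in the spot.
- small_pad: fixed flat square plate of light grey plastic, 74 x 74 x 5 mm, with a flush round dark rubber spot of 42 mm diameter in its middle, the size of the smaller cap (cap diameter plus 4 mm). Origin: centre of the underside, on the bench; z up, top at 5 mm. The two plates differ only in the spot.
- beaker: bystander: empty clear beaker, 62 mm in diameter, 76 mm high, loose, standing left of the work. Origin: centre of its underside.
- bottle: bystander: small brown reagent bottle with a dark cap, 36 mm in diameter, 79 mm high, loose, standing to the right of the work, beside the small vice. Origin (another such bottle stands at the far back: not this one): centre of its underside.
There are look-alikes about, which are no part of the job. What is shaped like the small_cap but blue is not meant.

How it is judged:
By the outcome, as a careful person would: the job done as asked, in the order asked, and still so for the second after the job is handed in, with the robot touching nothing.
It also fails if it takes over 102 s, if anything falls off the work surface, if the arm or the gripper's body presses on something with over 40 N, if the wrist force passes 120 N, or if a joint passes its speed limit or range.

ROBOT

A 6-joint arm with a two-finger parallel gripper is mounted at the origin on a cart in front of the work surface, level with it; the furniture and walls round the work are solid. World frame = base frame: x ahead of the robot, y to its left, z up, the work surface at z = 0. Lengths are in m, angles in rad, forces in N, time in s.
With the tool pointing down it reaches from about 0.3 to 0.875 m from the base axis. Payload 6.4 kg.
Tool frame: the origin (TCP) lies at the very end of the fingers, on their centre line; the grasp point (between the pads) lies 19 mm behind it; z points along the fingers, y is the direction in which the jaws open and shut (so a half turn about z gives the same grasp; the last joint's range is limited). The gripper opens to 85 mm and grips with 20 to 120 N. Pads are 22 mm wide; open, the fingers measure 114 mm over their backs; the gripper's body (76 mm by 85 mm) begins 54 mm behind the grasp point. The pads swing forward as they close: fully open they stand 13 mm farther back than shut.
Start: joints at [0.908, 0.181, 1.607, -0, 1.354, -0.206], TCP at [0.254, 0.516, 0.231] pointing down, gripper open.
Joint ranges: [-2.99, 2.99], [-0.89, 2.07], [0.3, 2.58], [-1.14, 4.28], [0, 2.63], [-3.12, 3.12]. Speed limits (rad/s): [2.57, 2.57, 3.01, 3.14, 3.14, 3.14].

INTERFACE

Orientations are given as a 3x3 rotation matrix whose columns are the frame's x, y, z axes.
In Python, from cell import ctrl gives the robot as it stands.
- The arm moves only by the tool apply_moves, never from a script. Its argument "deltas" is one flat list of numbers, 7 for each row, row after row: the finger opening in cm, from 0 to 8.54, then the shift along the tool's x, y, z in cm, then the turn, a rotation vector about the tool's x, y, z in rad. A call has 1 to 20 rows; each row shifts and turns the commanded pose from where the row before left it, along the tool's axes as they then stand; what a row does not reach is not made up. A row lasts 1/10 s, in which the tool goes at most 50 mm and 8.59 degrees, less where a joint would pass 70% of its speed; a pose out of reach is approached as far as the arm can. A call is refused whole if a number of a shift passes 5 or a number of a turn 0.15, either way. A call with a gripper value outside its range is refused whole. The fingers move at their own pace and stop on an object; the grip force is fixed at half the most. Time passes only in rows, so rows that do not move let the fingers close. It gives the time, the measured TCP pose, the force and the opening at its end, in the units of the state.
- ctrl.read_state(): the state, without advancing time (a new reading comes with each control period).
- ctrl.camera(name): name is "scene" or "top"; returns (picture, depth): 480x640x3 uint8, red, green, blue; 480x640 float32, m along the optical axis (not along the pixel's ray), 0 where there is no reading.
- ctrl.calibration(name): a dict with "camera_matrix" (3x3 intrinsics, pixels), "R" (3x3) and "t" (3): a world point X has camera coordinates R X + t. Camera axes: x right, y down, z forward; pixel columns grow to the right and rows downward; lengths in m; the calibration is good to about 2 mm. A picture is of the moment at which its call begins. calibration takes no time and is no camera call.
- ctrl.job_done(): hands the job in, once; it reports no verdict.
The state is a dict: "clock": time; "joint_positions": joint angles; "qvel": joint speeds; "joint_efforts": joint torques, N m; "tcp_pos": TCP position; "ee_rot": TCP orientation; "ft_force": force on the tool from outside, world axes, zero at the start; "moment": the same for the moment, N m; "opening": finger opening in m.
Only numpy, scipy, OpenCV 4.12 (cv2) and the standard library are available. Lean on these libraries where they do the work, as an engineer would, in place of code of your own. Each camera call takes 0.05 s, during which the arm holds its last target.

## Working session

There is one attempt and no reset: what is moved stays moved. The work goes in short steps, Python scripts to look and compute and a tool call to move; the robot and the scene stay as the last step left them, time stands still between calls to the robot, and variables do not carry over. Pictures are saved under pics/ and viewed, and the job is handed in when it is done.

Besides the shell and the picture viewer there is one more tool, called after "Emit:" as name(argument=value, ...) on one line, values as JSON. apply_moves: Moves the arm, as the interface text tells. Its arguments: {"type":"object","properties":{"deltas":{"type":"array","items":{"type":"number"}}},"required":["deltas"]}

```bash
ls; mkdir -p pics
python3 - <<'E'
from cell import ctrl
import cv2,numpy as np
s=ctrl.read_state();print(s['clock'],s['tcp_pos'],s['ee_rot'],s['opening'])
for n in('scene','top'):
    p,d=ctrl.camera(n);cv2.imwrite(f'pics/{n}0.png',p[:,:,::-1]);np.savez(f'pics/{n}0.npz',p=p,d=d)
    c=ctrl.calibration(n);print(n,c)
E
```

```text
pics
0.0 [0.25325376 0.51562088 0.23039528] [[-8.97466758e-01  4.41080850e-01 -1.04994363e-03]
 [ 4.41081961e-01  8.97465819e-01 -1.34462900e-03]
 [ 3.49198416e-04 -1.66987102e-03 -9.99998545e-01]] 0.08529721609383907
scene {'camera_matrix': array([[579.30665539,   0.        , 325.08554386],
       [  0.        , 579.30665539, 243.95171119],
       [  0.        ,   0.        ,   1.        ]]), 'R': array([[-0.9007738 , -0.43419036, -0.00923543],
       [-0.20440666,  0.44263434, -0.87309379],
       [ 0.38317682, -0.78457223, -0.48746482]]), 't': array([0.55324624, 0.11473799, 1.09292824])}
top {'camera_matrix': array([[464.8780785 ,   0.        , 317.91939072],
       [  0.        , 464.8780785 , 242.63354662],
       [  0.        ,   0.        ,   1.        ]]), 'R': array([[ 0.02653375, -0.99961367,  0.00827425],
       [-0.98282537, -0.02759844, -0.18246264],
       [ 0.18262051, -0.00329072, -0.98317797]]), 't': array([0.09787093, 0.55463183, 0.87916088])}
```

View pics/top0.png

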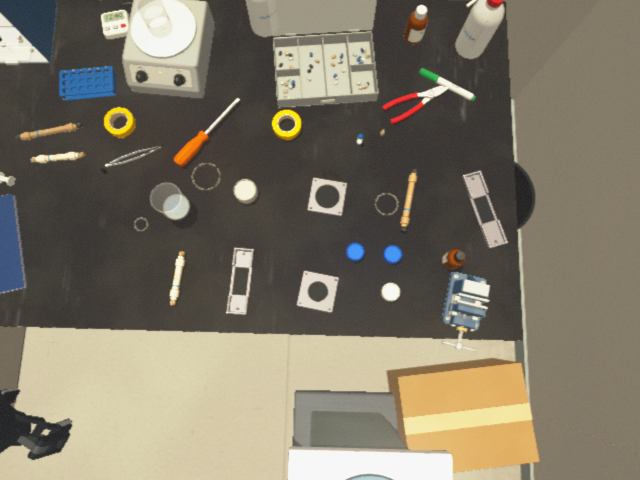

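View pics/scene0.png

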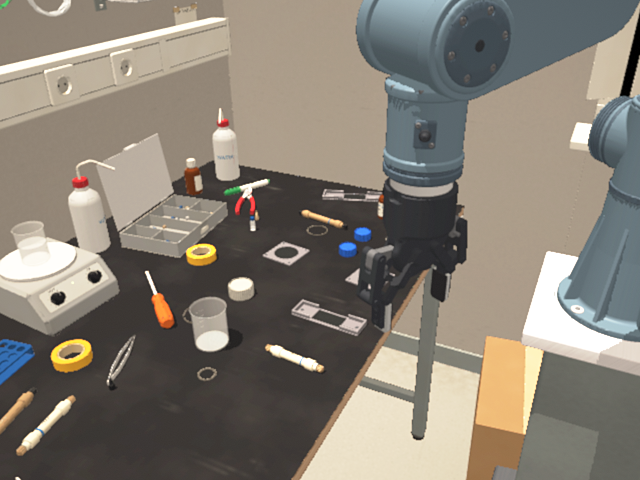

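```bash
cat > h.py <<'E'
import numpy as np,cv2
from cell import ctrl
def back(n,uv,z):
    c=ctrl.calibration(n);K,R,t=c['camera_matrix'],c['R'],c['t']
    uv=np.atleast_2d(np.asarray(uv,float))
    r=(np.linalg.inv(K)@np.c_[uv,np.ones(len(uv))].T).T@R   # R^T ray
    o=-R.T@t
    s=(z-o[2])/r[:,2]
    return o+s[:,None]*r
def cloud(n,d):
    c=ctrl.calibration(n);K,R,t=c['camera_matrix'],c['R'],c['t']
    v,u=np.mgrid[:480,:640]
    X=np.stack([(u-K[0,2])/K[0,0]*d,(v-K[1,2])/K[1,1]*d,d],-1)
    return (X-t)@R
def proj(n,X):
    c=ctrl.calibration(n);p=(np.atleast_2d(X)@c['R'].T+c['t'])@c['camera_matrix'].T
    return p[:,:2]/p[:,2:]
E
python3 - <<'E'
import cv2
p=cv2.imread('pics/top0.png')
cv2.imwrite('pics/c1.png',cv2.resize(p[150:340,130:350],None,fx=3.1,fy=3.1,interpolation=2)[:600])
cv2.imwrite('pics/c2.png',cv2.resize(p[150:340,300:520],None,fx=3.1,fy=3.1,interpolation=2)[:600])
E
```

```text
(no output)
```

View pics/c1.png

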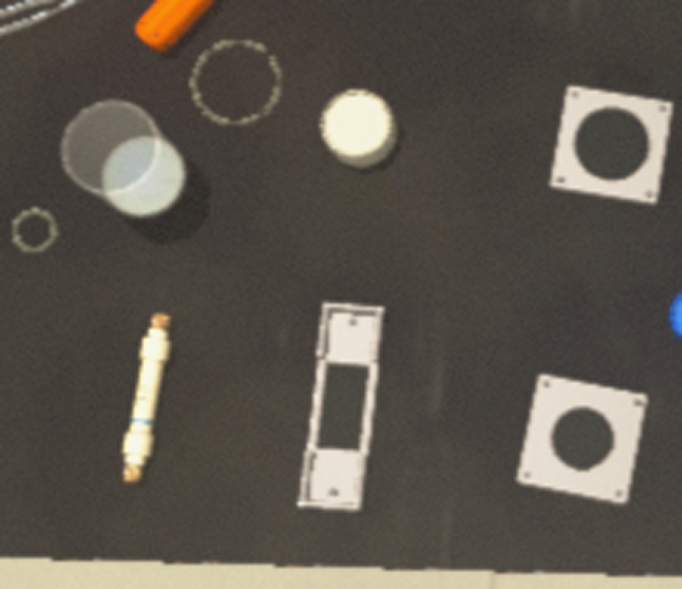

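View pics/c2.png

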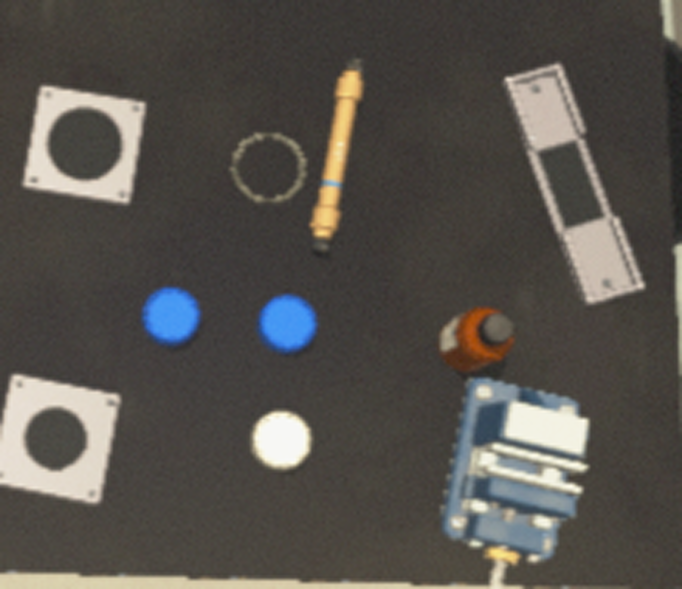

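```bash
cat > meas.py <<'E'
from h import *
def mask(p,box,kind):
    u0,v0,u1,v1=box;q=p[v0:v1,u0:u1].astype(int)
    r,b=q[...,0],q[...,2];mx=q.max(-1)
    m=mx>110 if kind=='b' else mx>110
    n,l,st,ce=cv2.connectedComponentsWithStats(m.astype(np.uint8))
    k=1+np.argmax(st[1:,4]);m=(l==k).astype(np.uint8)
    return m
def outer(p,box):
    m=mask(p,box,'b');c,_=cv2.findContours(m,cv2.RETR_EXTERNAL,cv2.CHAIN_APPROX_NONE)
    c=max(c,key=cv2.contourArea).reshape(-1,2)+[box[0],box[1]]
    return c
def rect(p,box,z):
    c=outer(p,box)
    X=back('top',c,z)[:,:2].astype(np.float32)*1000
    (cx,cy),(w,h),a=cv2.minAreaRect(X)
    if w>h: a=a; L,W=w,h
    else: a=a+90; L,W=h,w
    return cx,cy,L+2,W+2,a   # a: angle of long axis deg from x
E
python3 - <<'E'
from meas import *
f=np.load('pics/top0.npz');p,d=f['p'],f['d']
P=cloud('top',d)
for n,b,z in [('long',(390,160,425,240),.0085),('short',(160,240,195,315),.0085),('stray',(215,240,262,322),.011),('ltray',(455,165,515,252),.011),('lpad',(300,170,355,225),.005),('spad',(290,262,345,320),.005),('lcap',(228,172,264,210),.026),('scap',(376,278,406,306),.020)]:
    print(n,np.round(rect(p,b,z),1))
    c=outer(p,b);m=np.zeros((480,640),np.uint8);cv2.drawContours(m,[c],-1,1,-1);Q=P[m>0]
    print('   depth: mean',Q.mean(0).round(4),'zpct',np.percentile(Q[:,2],[5,50,95]).round(4))
    if 'cap' in n: print('  circle',cv2.minEnclosingCircle((back('top',c,z)[:,:2]*1000).astype(np.float32)))
    if 'pad' in n:
        mm=mask(p,b,'b');cs,h=cv2.findContours(mm,cv2.RETR_CCOMP,cv2.CHAIN_APPROX_NONE)
        hole=max([c for c,hh in zip(cs,h[0]) if hh[3]>=0],key=cv2.contourArea).reshape(-1,2)+b[:2]
        print('  spot',cv2.minEnclosingCircle((back('top',hole,z)[:,:2]*1000).astype(np.float32)))
bg=P[200:300,270:300].reshape(-1,3);print('bench z',np.median(bg[:,2]))
for n,uv in [('bottle top',(458,256)),('beaker',(176,207))]:
    print(n,P[uv[1],uv[0]],back('top',uv,.079 if n[1]=='o' else 0))
E
```

```text
long [660.3 -77.8 125.4  20.2 169.5]
   depth: mean [ 0.6579 -0.0763  0.0144] zpct [0.0005 0.013  0.0169]
short [478.  401.5 115.2  21.9 174.5]
   depth: mean [0.4779 0.4009 0.011 ] zpct [-0.0004  0.0125  0.017 ]
stray [475.6 271.  139.3  45.3 175.9]
   depth: mean [0.4748 0.2714 0.0085] zpct [-0.0005  0.0028  0.0108]
ltray [ 642.8 -237.6  168.9   47.    18. ]
   depth: mean [ 0.6429 -0.2401  0.0053] zpct [-0.      0.0033  0.011 ]
lpad [662.   96.5  77.5  77.4 171.9]
   depth: mean [0.6604 0.0966 0.0093] zpct [0.0012 0.0045 0.0077]
  spot ((662.2980346679688, 95.49488830566406), 27.120222091674805)
spad [458.7 111.4  77.5  77.4 169.8]
   depth: mean [0.4583 0.1113 0.0064] zpct [0.0012 0.0043 0.0073]
  spot ((459.0008850097656, 110.94535064697266), 21.680553436279297)
lcap [663.2 269.6  52.   50.5   1.7]
   depth: mean [0.6639 0.2691 0.024 ] zpct [0.0102 0.0232 0.0263]
  circle ((662.9016723632812, 268.69488525390625), 26.820627212524414)
scap [460.8 -37.1  40.6  40.6  90.1]
   depth: mean [ 0.4608 -0.0365  0.0215] zpct [0.001  0.0173 0.0206]
  circle ((460.34521484375, -36.75419235229492), 20.2911319732666)
bench z 0.00085141137604713
bottle top [ 0.52832446 -0.15919637  0.07592629] [[ 0.5278183  -0.15824459  0.079     ]]
beaker [0.61136791 0.39514981 0.0725518 ] [[0.63002295 0.41784673 0.        ]]
```

```bash
cat >> meas.py <<'E'
from scipy.optimize import minimize
def fitbox(cam,p,boxuv,L,W,z0,z1,x0,y0,a0,th=110,invert=None,dofs=3):
    """fit silhouette of box LxW between z0,z1 to mask (filled) by soft IoU, supersampled"""
    u0,v0,u1,v1=boxuv;S=4
    q=p[v0:v1,u0:u1].astype(np.float32).max(-1) if p.ndim==3 else p[v0:v1,u0:u1]
    q=cv2.resize(q,None,fx=S,fy=S,interpolation=cv2.INTER_CUBIC)
    m=(q>th).astype(np.uint8)
    cs,_=cv2.findContours(m,cv2.RETR_EXTERNAL,cv2.CHAIN_APPROX_NONE);c=max(cs,key=cv2.contourArea)
    M=np.zeros(m.shape,np.uint8);cv2.drawContours(M,[c],-1,255,-1)
    def ren(x):
        a=np.deg2rad(x[2]);e=np.array([np.cos(a),np.sin(a)]);n=np.array([-e[1],e[0]])
        X=[[*(np.array(x[:2])/1000+i*L/2*e+j*W/2*n),z] for i in(-1,1) for j in(-1,1) for z in(z0,z1)]
        uv=(proj(cam,X)-[u0,v0]+.5)*S-.5
        h=cv2.convexHull(uv.astype(np.float32)).reshape(-1,2)
        I=np.zeros(m.shape,np.uint8);cv2.fillConvexPoly(I,np.round(h*256).astype(np.int32),255,cv2.LINE_AA,8);return I
    f=lambda x:np.abs(ren(x).astype(int)-M).sum()/255/S/S
    best=None
    for da in(-4,0,4):
        s=np.array([[x0,y0,a0+da]]+[[x0+6*(i==0),y0+6*(i==1),a0+da+6*(i==2)] for i in range(3)])
        r=minimize(f,s[0],method='Nelder-Mead',options=dict(initial_simplex=s,xatol=.02,fatol=.02))
        if best is None or r.fun<best.fun:best=r
    return best.x,best.fun,M.sum()/255/S/S
E
python3 - <<'E'
from meas import *
f=np.load('pics/top0.npz');p=f['p'];g=np.load('pics/scene0.npz')['p']
for n,b,L,W,z,x in [('stray',(215,240,262,322),.136,.04,.011,(475,271,176)),('ltray',(455,165,515,252),.166,.04,.011,(643,-239,18)),('lpad',(300,170,355,225),.074,.074,.005,(661,96,172)),('spad',(290,262,345,320),.074,.074,.005,(459,111,170)),('short',(160,240,195,315),.112,.015,.016,(478,401,174)),('long',(390,160,425,240),.123,.015,.016,(660,-78,170))]:
  for th in(95,130):
    print(n,th,[np.round(v,2) for v in fitbox('top',p,b,L,W,0,z,*x,th=th)])
  print(n,'scene px',proj('scene',[[x[0]/1000,x[1]/1000,0]]).round())
# long column ends: profile along axis
a=np.deg2rad(170);e=np.array([np.cos(a),np.sin(a)])
for cx,cy,nm in((.660,-.0776,'long'),(.478,.4012,'short')):
  a=np.deg2rad(170 if nm=='long' else 174);e=np.array([np.cos(a),np.sin(a)])
  s=np.arange(-.085,.086,.002);uv=proj('top',np.c_[cx+s*e[0],cy+s*e[1],0*s+.009])
  v=cv2.remap(p,uv[:,0].astype(np.float32),uv[:,1].astype(np.float32),1).reshape(-1,3).max(-1)
  print(nm,list(zip((s*1000).round().astype(int),v)))
E
```

```text
stray 95 [array([476.3 , 271.78, 176.49]), np.float64(61.99), np.float64(1418.62)]
stray 130 [array([476.14, 271.65, 176.52]), np.float64(56.15), np.float64(1334.75)]
stray scene px [[329. 319.]]
ltray 95 [array([ 643.94, -239.81,   17.98]), np.float64(90.61), np.float64(1577.88)]
ltray 130 [array([ 644.16, -239.68,   18.23]), np.float64(163.81), np.float64(1462.25)]
ltray scene px [[355. 197.]]
lpad 95 [array([662.62,  96.47, 171.83]), np.float64(42.88), np.float64(1236.81)]
lpad 130 [array([663.07,  96.41, 171.9 ]), np.float64(33.19), np.float64(1176.0)]
lpad scene px [[287. 254.]]
spad 95 [array([458.66, 111.49, 169.76]), np.float64(66.63), np.float64(1387.88)]
spad 130 [array([459.08, 111.34, 170.05]), np.float64(20.55), np.float64(1319.12)]
spad scene px [[370. 278.]]
short 95 [array([478.03, 401.71, 174.47]), np.float64(103.09), np.float64(459.5)]
short 130 [array([478.01, 401.62, 174.64]), np.float64(149.75), np.float64(402.06)]
short scene px [[294. 361.]]
long 95 [array([661.21, -77.76, 169.19]), np.float64(77.54), np.float64(432.81)]Traceback (most recent call last):
  File "<stdin>", line 5, in <module>
  File "meas.py", line 39, in fitbox
    r=minimize(f,s[0],method='Nelder-Mead',options=dict(initial_simplex=s,xatol=.02,fatol=.02))
    res = _minimize_neldermead(fun, x0, args, callback, bounds=bounds,
                               **options)
    fxr = func(xr)
    fx = function(np.copy(x), *(wrapper_args + args))
  File "meas.py", line 35, in <lambda>
    f=lambda x:np.abs(ren(x).astype(int)-M).sum()/255/S/S
                      ~~~^^^
  File "meas.py", line 32, in ren
    uv=(proj(cam,X)-[u0,v0]+.5)*S-.5
        ~~~~^^^^^^^
  File "h.py", line 16, in proj
    c=ctrl.calibration(n);p=(np.atleast_2d(X)@c['R'].T+c['t'])@c['camera_matrix'].T
ValueError: time passes only in moves, steps and waits
```

```bash
python3 - <<'E'
from cell import ctrl
import pickle
pickle.dump({n:ctrl.calibration(n) for n in('scene','top')},open('cal.pkl','wb'))
print(ctrl.read_state()['clock'])
E
sed -i 's/c=ctrl.calibration(n)/c=CAL[n]/; 2a import pickle; CAL=pickle.load(open("cal.pkl","rb"))' h.py
python3 - <<'E'
from meas import *
f=np.load('pics/top0.npz');p=f['p'];g=np.load('pics/scene0.npz')['p']
for cx,cy,nm in((.660,-.0776,'long'),(.478,.4012,'short')):
  a=np.deg2rad(169.2 if nm=='long' else 174.5);e=np.array([np.cos(a),np.sin(a)])
  s=np.arange(-.085,.086,.003);uv=proj('top',np.c_[cx+s*e[0],cy+s*e[1],0*s+.009])
  v=cv2.remap(p,uv[:,0].astype(np.float32),uv[:,1].astype(np.float32),1).reshape(-1,3).max(-1)
  print(nm,*[f'{int(round(a*1000))}:{b}' for a,b in zip(s,v)])
q=p.copy()
def draw(I,cam,x,y,a,L,W,zs,S):
  a=np.deg2rad(a);e=np.array([np.cos(a),np.sin(a)]);n=np.array([-e[1],e[0]])
  for z in zs:
    X=[[*(np.array([x,y])/1000+i*L/2*e+j*W/2*n),z] for i,j in((-1,-1),(-1,1),(1,1),(1,-1))]
    cv2.polylines(I,[np.round(((proj(cam,X)+.5)*S-.5)*16).astype(int)],True,(0,255,0),1,cv2.LINE_AA,4)
for cam,I,crops in(('top',p,[(160,150,350,340),(330,150,520,340)]),('scene',g,[(240,170,400,380)])):
  S=4 if cam=='top' else 3
  I=cv2.resize(np.ascontiguousarray(I[:,:,::-1]),None,fx=S,fy=S,interpolation=2)
  for a in [(476.2,271.7,176.5,.136,.04,(0,.011)),(644,-239.7,18.1,.166,.04,(0,.011)),(662.8,96.4,171.8,.074,.074,(.005,)),(459,111.4,170,.074,.074,(.005,)),(478,401.6,174.5,.112,.017,(0.0085,)),(661.2,-77.8,169.2,.142,.017,(.0085,))]:
    draw(I,cam,*a,S)
  for x,y,z,r in((663,269,.026,.0245),(460.5,-36.8,.02,.019)):
    t=np.linspace(0,6.28,40);X=np.c_[x/1000+r*np.cos(t),y/1000+r*np.sin(t),0*t+z]
    cv2.polylines(I,[np.round(((proj(cam,X)+.5)*S-.5)*16).astype(int)],True,(0,255,0),1,cv2.LINE_AA,4)
  for k,(u0,v0,u1,v1) in enumerate(crops):
    C=I[v0*S:v1*S,u0*S:u1*S];s=min(1,600/C.shape[0]);cv2.imwrite(f'pics/ov_{cam}{k}.png',cv2.resize(C,None,fx=s,fy=s) if s<1 else C)
E
```

```text
0.1
long -85:61 -82:58 -79:62 -76:59 -73:60 -70:70 -67:92 -64:99 -61:135 -58:233 -55:242 -52:242 -49:241 -46:241 -43:242 -40:216 -37:237 -34:240 -31:241 -28:241 -25:240 -22:241 -19:241 -16:240 -13:239 -10:240 -7:244 -4:240 -1:239 2:240 5:241 8:241 11:240 14:240 17:241 20:202 23:194 26:234 29:242 32:241 35:240 38:227 41:239 44:241 47:241 50:241 53:221 56:227 59:226 62:121 65:89 68:88 71:57 74:45 77:59 80:63 83:62
short -85:73 -82:73 -79:76 -76:75 -73:75 -70:74 -67:76 -64:71 -61:72 -58:97 -55:192 -52:212 -49:217 -46:235 -43:247 -40:247 -37:247 -34:247 -31:247 -28:247 -25:246 -22:247 -19:247 -16:247 -13:247 -10:247 -7:247 -4:246 -1:246 2:244 5:247 8:247 11:247 14:236 17:233 20:247 23:244 26:247 29:247 32:247 35:247 38:246 41:247 44:239 47:233 50:227 53:211 56:129 59:74 62:72 65:72 68:73 71:73 74:73 77:73 80:72 83:76
```

View pics/ov_top0.png

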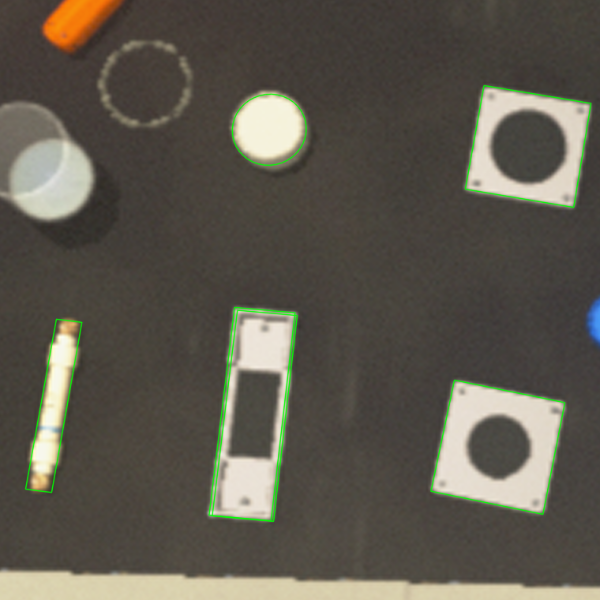

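View pics/ov_top1.png

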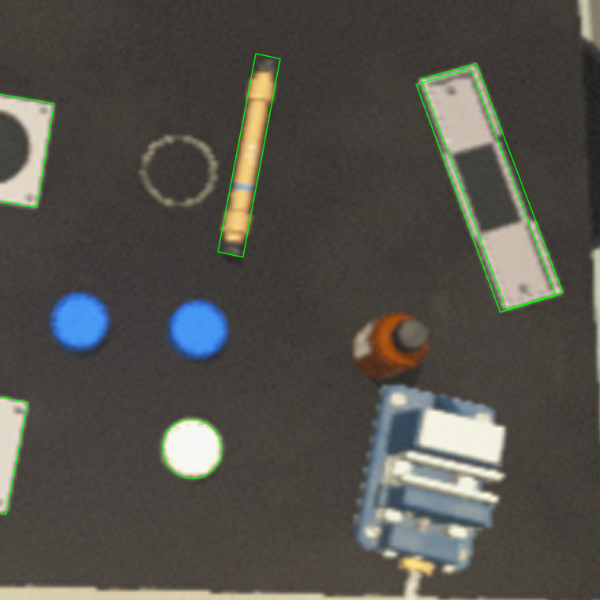

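View pics/ov_scene0.png

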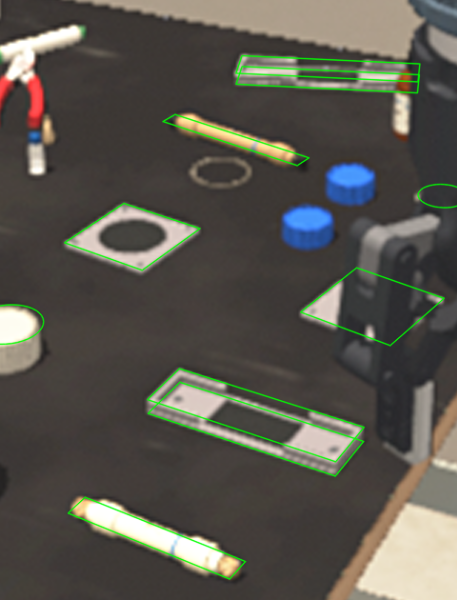

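Emit:
apply_moves(deltas=[6, -1.96, -1.1, 0.2, 0, 0, 0, 6, -1.96, -1.1, 0.3, 0, 0, 0, 6, -3.92, -2.2, 0.5, 0, 0, 0, 6, -3.92, -2.2, 0.5, 0, 0, 0, 6, -3.92, -2.2, 0.5, 0, 0, 0, 6, -3.92, -2.2, 0.5, 0, 0, 0, 6, -3.92, -2.2, 0.5, 0, 0, 0, 6, -3.92, -2.2, 0.5, 0, 0, 0, 6, -3.92, -2.2, 0.5, 0, 0, 0, 6, -3.92, -2.2, 0.5, 0, 0, 0, 6, -3.92, -2.2, 0.5, 0, 0, 0, 6, -3.92, -2.2, 0.5, 0, 0, 0, 6, -3.92, -2.2, 0.5, 0, 0, 0, 6, -3.92, -2.2, 0.5, 0, 0, 0, 6, -3.92, -2.2, 0.5, 0, 0, 0, 6, -3.92, -2.2, 0.5, 0, 0, 0, 6, -1.96, -1.1, 0.3, 0, 0, 0, 6, -1.96, -1.1, 0.2, 0, 0, 0, 6, 0, 0, 0, 0, 0, -0.134, 6, 0, 0, 0, 0, 0, -0.134])

```text
clock: 2.1
tcp_pos: [0.661, -0.0774, 0.1501]
ee_rot: [[-0.983, 0.184, -0.002], [0.184, 0.983, 0.001], [0.002, 0.0, -1.0]]
ft_force: [0.1, 0.1, -0.6]
opening: 0.0602
```

```bash
cat > go.py <<'E'
import sys
from h import *
s=ctrl.read_state();R=np.array(s['ee_rot']);p=np.array(s['tcp_pos'])
def psi(): return np.rad2deg(np.arctan2(R[1,0],R[0,0]))%360
print('t',round(s['clock'],2),'p',(p*1000).round(1),'psi',psi().round(2),'tilt',R[:2,2].round(4),'F',np.round(s['ft_force'],1),'open',round(s['opening']*1000,1),'v',np.abs(s['qvel']).max().round(3))
if len(sys.argv)>3:
    x,y,z=map(float,sys.argv[1:4]);d=(np.array([x,y,z])/1000-p)
    print('tool shift cm',(R.T@d*100).round(2),'dist',np.linalg.norm(d).round(3))
if len(sys.argv)>4:
    a=(psi()-float(sys.argv[4])+180)%360-180;print('turn z rad (now)',np.deg2rad(a).round(3), 'tilt fix rot x,y', np.cross([0,0,1],R.T@[0,0,-1])[:2].round(4))
E
python3 go.py 661.2 -77.8 100 169.2
```

```text
t 2.1 p [661.  -77.4 150.1] psi 169.41 tilt [-0.0016  0.0005] F [ 0.1  0.1 -0.6] open 60.2 v 1.334
tool shift cm [-0.04 -0.04  5.01] dist 0.05
turn z rad (now) 0.004 tilt fix rot x,y [ 0.0002 -0.0017]
```

Emit:
apply_moves(deltas=[5, -0.04, -0.04, 1.5, 0, 0, 0, 5, 0, 0, 3, 0, 0, 0, 5, 0, 0, 3, 0, 0, 0, 5, 0, 0, 3, 0, 0, 0, 5, 0, 0, 2, 0, 0, 0, 5, 0, 0, 1, 0, 0, 0, 5, 0, 0, 0.6, 0, 0, 0, 5, 0, 0, 0.5, 0, 0, 0, 5, 0, 0, 0, 0, 0, 0, 5, 0, 0, 0, 0, 0, 0])

```text
clock: 3.1
tcp_pos: [0.6623, -0.0771, 0.0063]
ee_rot: [[-0.982, 0.188, 0.002], [0.188, 0.982, -0.001], [-0.002, -0.0, -1.0]]
ft_force: [0.7, -0.3, 0.2]
opening: 0.0501
```

```bash
python3 go.py 661.2 -77.8 3 169.2
python3 - <<'E'
from h import *
p,d=ctrl.camera('scene');cv2.imwrite('pics/g1.png',cv2.resize(p[120:330,220:500,::-1],None,fx=2.8,fy=2.8,interpolation=2))
E
```

```text
t 3.1 p [662.3 -77.1   6.3] psi 169.16 tilt [ 0.0016 -0.0005] F [ 0.7 -0.3  0.2] open 50.1 v 0.007
tool shift cm [ 0.1  -0.09  0.33] dist 0.004
turn z rad (now) -0.001 tilt fix rot x,y [-0.0002  0.0017]
```

View pics/g1.png

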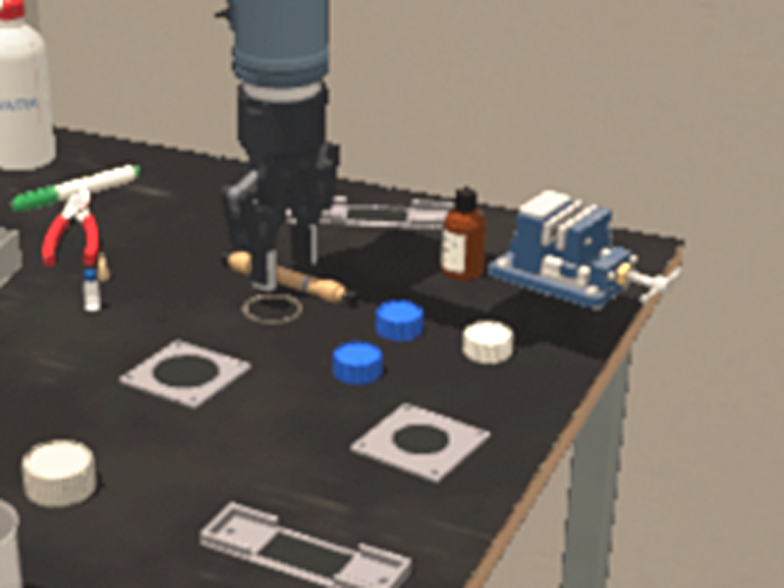

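The crop shows the fingers straddling the long column (crop pixels about 285,275), with nothing else touched. I'll make a small correction and close.

Emit:
apply_moves(deltas=[5, 0.1, -0.09, 0.3, 0, 0, 0, 5, 0, 0, 0, 0, 0, 0, 3, 0, 0, 0, 0, 0, 0, 1, 0, 0, 0, 0, 0, 0, 1, 0, 0, 0, 0, 0, 0, 1, 0, 0, 0, 0, 0, 0, 1, 0, 0, 0, 0, 0, 0, 1, 0, 0, 0, 0, 0, 0, 1, 0, 0, 0, 0, 0, 0])

```text
clock: 4.05
tcp_pos: [0.6607, -0.0777, 0.0026]
ee_rot: [[-0.982, 0.188, 0.001], [0.188, 0.982, -0.0], [-0.001, -0.0, -1.0]]
ft_force: [-0.9, 0.3, 4.0]
opening: 0.0149
```

```bash
python3 go.py 661.2 -77.8 3 169.2
```

```text
t 4.05 p [660.7 -77.7   2.6] psi 169.18 tilt [ 0.0005 -0.0002] F [-0.9  0.3  4. ] open 14.9 v 0.002
tool shift cm [-0.05  0.   -0.04] dist 0.001
turn z rad (now) -0.0 tilt fix rot x,y [-0.0001  0.0006]
```

Emit:
apply_moves(deltas=[1, 0, 0, -0.5, 0, 0, 0, 1, 0, 0, -1.5, 0, 0, 0, 1, 0, 0, -2.5, 0, 0, 0, 1, 0, 0, -2.5, 0, 0, 0, 1, 0, 0, -1.5, 0, 0, 0, 1, 0, 0, 0, 0, 0, 0, 1, 0, 0, 0, 0, 0, -0.126, 1, 0, 0, 0, 0, 0, -0.126, 1, 0, 0, 0, 0, 0, -0.126, 1, 0, 0, 0, 0, 0, -0.126, 1, 0, 0, 0, 0, 0, 0])

```text
clock: 5.15
tcp_pos: [0.6595, -0.0774, 0.0858]
ee_rot: [[-0.95, -0.311, -0.002], [-0.311, 0.95, 0.001], [0.002, 0.001, -1.0]]
ft_force: [-0.8, 0.0, -1.0]
opening: 0.0151
```

```bash
python3 go.py 644 -239.7 60 198.1
python3 - <<'E'
from h import *
for n,b in(('scene',(120,330,220,500)),('top',(150,300,330,530))):
    p,d=ctrl.camera(n);np.savez(f'pics/g2{n}.npz',p=p,d=d);cv2.imwrite(f'pics/g2{n}.png',cv2.resize(p[b[0]:b[1],b[2]:b[3],::-1],None,fx=2.8,fy=2.8,interpolation=2))
E
```

```text
t 5.15 p [659.5 -77.4  85.8] psi 198.12 tilt [-0.0022  0.0007] F [-0.8  0.  -1. ] open 15.1 v 0.131
tool shift cm [  6.51 -14.95   2.57] dist 0.165
turn z rad (now) 0.0 tilt fix rot x,y [ 0.0013 -0.0019]
```

View pics/g2scene.png

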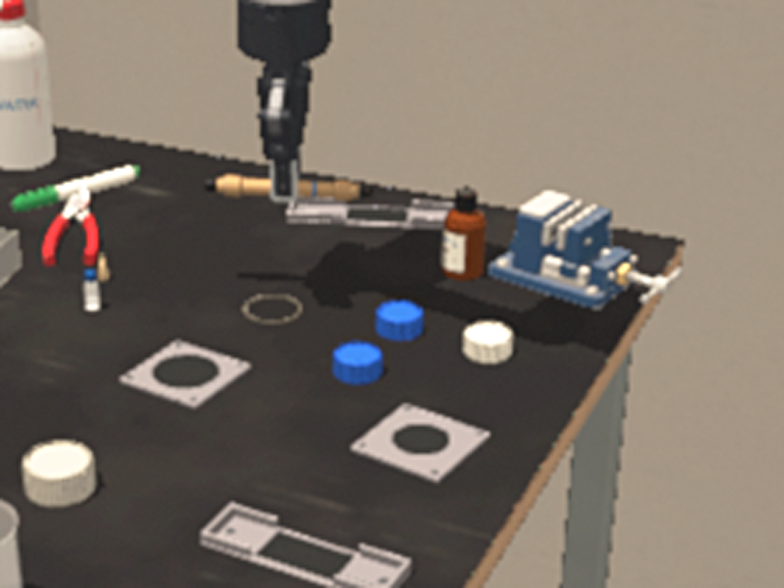

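View pics/g2top.png

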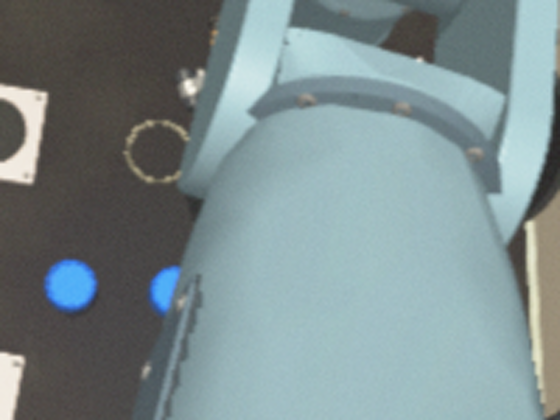

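Run:
```python
from h import *
p=np.load('pics/g2scene.npz')['p']
a=np.deg2rad(198.1);e=np.array([np.cos(a),np.sin(a)]);c=np.array([.6595,-.0774])
X=[[*(c+i*.071*e),.0917] for i in(-1,1)]
uv=proj('scene',X);print(uv)
S=6;I=cv2.resize(np.ascontiguousarray(p[160:210,280:390,::-1]),None,fx=S,fy=S,interpolation=2)
for u in uv: cv2.circle(I,tuple(np.int32((u-[280,160]+.5)*S)),5,(0,255,0),1)
cv2.imwrite('pics/g2c.png',I)
```

```text
[[291.92972569 185.42885711]
 [351.76365018 188.14064998]]
```

View pics/g2c.png

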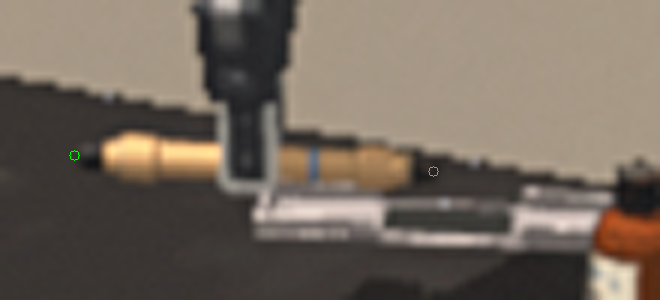

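Emit:
apply_moves(deltas=[1, 0.65, -1.5, 0, 0, 0, 0, 1, 1.3, -2.99, 0, 0, 0, 0, 1, 1.3, -2.99, 0, 0, 0, 0, 1, 1.3, -2.99, 0.5, 0, 0, 0, 1, 1.3, -2.99, 1, 0, 0, 0, 1, 0.65, -1.5, 1.5, 0, 0, 0, 1, 0, 0, 1.5, 0, 0, 0, 1, 0, 0, 0, 0, 0, 0, 1, 0, 0, 0, 0, 0, 0])

```text
clock: 6.15
tcp_pos: [0.6445, -0.2382, 0.041]
ee_rot: [[-0.95, -0.311, -0.002], [-0.311, 0.95, 0.002], [0.001, 0.002, -1.0]]
ft_force: [0.0, -1.0, -1.0]
opening: 0.015
```

```bash
python3 go.py 644 -239.7 6 198.1
python3 - <<'E'
from h import *
p,d=ctrl.camera('scene');np.savez('pics/g3.npz',p=p)
S=6;I=cv2.resize(np.ascontiguousarray(p[160:230,290:420,::-1]),None,fx=S,fy=S,interpolation=2);cv2.imwrite('pics/g3.png',I)
E
```

```text
t 6.15 p [ 644.5 -238.2   41. ] psi 198.11 tilt [-0.0021  0.0017] F [ 0. -1. -1.] open 15.0 v 0.024
tool shift cm [ 0.09 -0.14  3.5 ] dist 0.035
turn z rad (now) 0.0 tilt fix rot x,y [ 0.0023 -0.0015]
```

View pics/g3.png

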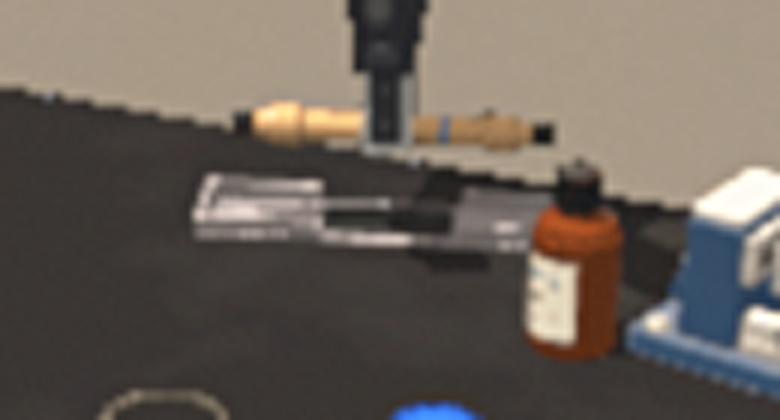

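Run:
```python
from h import *
a=np.deg2rad(198.1);e=np.array([np.cos(a),np.sin(a)]);c=np.array([.6445,-.2382])
for o in(0,.002,.004):
  print(o,((proj('scene',[[*(c+(i*.071+o)*e),.0469] for i in(-1,1)])-[290,160]+.5)*6-.5).round(1).tolist())
print(((proj('scene',[[*c,.041]])-[290,160]+.5)*6).round(1))
```

```text
0 [[225.2, 121.5], [552.5, 135.8]]
0.002 [[229.8, 121.7], [557.2, 136.0]]
0.004 [[234.4, 121.9], [561.8, 136.2]]
[[388.2 141.7]]
```

Emit:
apply_moves(deltas=[1, 0, -0.14, 0.5, 0, 0, 0, 1, 0, 0, 1, 0, 0, 0, 1, 0, 0, 1, 0, 0, 0, 1, 0, 0, 0.5, 0, 0, 0, 1, 0, 0, 0.25, 0, 0, 0, 1, 0, 0, 0, 0, 0, 0, 1, 0, 0, 0, 0, 0, 0])

```text
clock: 6.9
tcp_pos: [0.6456, -0.2415, 0.01]
ee_rot: [[-0.951, -0.31, 0.0], [-0.31, 0.951, -0.0], [-0.0, -0.0, -1.0]]
ft_force: [0.0, -0.4, -0.9]
opening: 0.015
```

```bash
python3 go.py 644 -239.7 6 198.1
```

```text
t 6.9 p [ 645.6 -241.5   10. ] psi 198.05 tilt [ 0.0003 -0.0002] F [ 0.  -0.4 -0.9] open 15.0 v 0.007
tool shift cm [0.1  0.22 0.4 ] dist 0.005
turn z rad (now) -0.001 tilt fix rot x,y [-0.0003  0.0002]
```

Emit:
apply_moves(deltas=[1, 0, 0.2, 0.1, 0, 0, 0, 1, 0, 0, 0.15, 0, 0, 0, 1, 0, 0, 0, 0, 0, 0, 1, 0, 0, 0, 0, 0, 0])

```text
clock: 7.3
tcp_pos: [0.6448, -0.2395, 0.0074]
ee_rot: [[-0.951, -0.31, 0.0], [-0.31, 0.951, -0.0], [-0.0, -0.0, -1.0]]
ft_force: [0.0, 0.3, -1.6]
opening: 0.0149
```

```bash
python3 go.py 644 -239.7 6 198.1
```

```text
t 7.3 p [ 644.8 -239.5    7.4] psi 198.06 tilt [ 0.0001 -0.    ] F [ 0.   0.3 -1.6] open 14.9 v 0.002
tool shift cm [0.09 0.   0.14] dist 0.002
turn z rad (now) -0.001 tilt fix rot x,y [-0.0001  0.0001]
```

Emit:
apply_moves(deltas=[1, 0, 0, 0.13, 0, 0, 0, 1, 0, 0, 0, 0, 0, 0, 1, 0, 0, 0, 0, 0, 0, 2.2, 0, 0, 0, 0, 0, 0, 3, 0, 0, 0, 0, 0, 0, 3.5, 0, 0, 0, 0, 0, 0, 3.5, 0, 0, 0, 0, 0, 0, 3.5, 0, 0, -0.5, 0, 0, 0, 3.5, 0, 0, -1.5, 0, 0, 0, 3.5, 0, 0, -3, 0, 0, 0, 5, 0, 0, -3, 0, 0, 0, 5, 0, 0, -3, 0, 0, 0, 5, 0, 0, -2, 0, 0, 0, 5, 0, 0, -0.5, 0, 0, 0])

```text
clock: 8.7
tcp_pos: [0.6469, -0.2406, 0.1462]
ee_rot: [[-0.951, -0.31, 0.006], [-0.31, 0.951, -0.004], [-0.005, -0.006, -1.0]]
ft_force: [0.7, -0.5, 0.0]
opening: 0.05
```

```bash
python3 go.py 478 401.6 140 174.5
python3 - <<'E'
from h import *
p,d=ctrl.camera('scene');np.savez('pics/g4.npz',p=p)
S=6;I=cv2.resize(np.ascontiguousarray(p[160:230,290:420,::-1]),None,fx=S,fy=S,interpolation=2);cv2.imwrite('pics/g4.png',I)
E
```

```text
t 8.7 p [ 646.9 -240.6  146.2] psi 198.07 tilt [ 0.0063 -0.0037] F [ 0.7 -0.5  0. ] open 50.0 v 0.054
tool shift cm [-3.86 66.29  0.27] dist 0.664
turn z rad (now) 0.411 tilt fix rot x,y [-0.0055  0.0048]
```

View pics/g4.png

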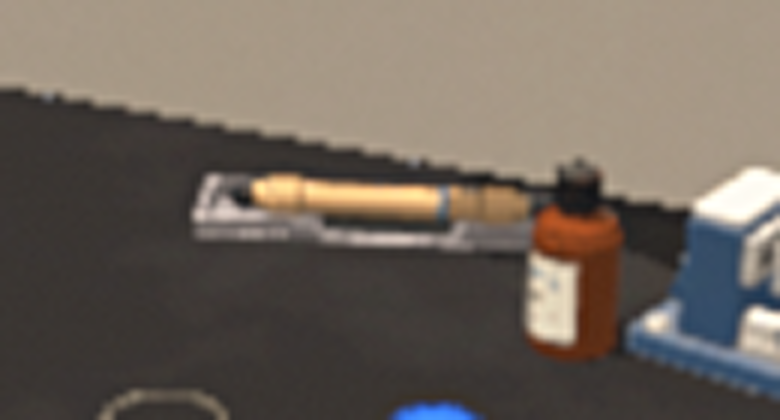

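Emit:
apply_moves(deltas=[5, -0.14, 2.37, 0, 0, 0, 0, 5, -0.14, 2.37, 0, 0, 0, 0, 5, -0.276, 4.735, 0, 0, 0, 0, 5, -0.276, 4.735, 0, 0, 0, 0, 5, -0.276, 4.735, 0, 0, 0, 0, 5, -0.276, 4.735, 0, 0, 0, 0, 5, -0.276, 4.735, 0, 0, 0, 0, 5, -0.276, 4.735, 0, 0, 0, 0, 5, -0.276, 4.735, 0, 0, 0, 0, 5, -0.276, 4.735, 0, 0, 0, 0, 5, -0.276, 4.735, 0, 0, 0, 0, 5, -0.276, 4.735, 0, 0, 0, 0, 5, -0.276, 4.735, 0, 0, 0, 0, 5, -0.276, 4.735, 0, 0, 0, 0, 5, -0.14, 2.37, 0, 0, 0, 0, 5, -0.14, 2.37, 0, 0, 0, 0, 5, 0, 0, 0, 0, 0, 0.137, 5, 0, 0, 0, 0, 0, 0.137, 5, 0, 0, 0, 0, 0, 0.137, 5, 0, 0, 0, 0, 0, 0])

```text
clock: 10.75
tcp_pos: [0.4752, 0.4025, 0.1397]
ee_rot: [[-0.995, 0.097, -0.002], [0.097, 0.995, -0.001], [0.002, -0.001, -1.0]]
ft_force: [0.3, 0.1, -0.2]
opening: 0.0502
```

```bash
python3 go.py 478 401.6 3 174.5
python3 - <<'E'
from meas import *
p,d=ctrl.camera('top');np.savez('pics/t5.npz',p=p,d=d)
S=4;x=(644,-239.7,18.1)
I=cv2.resize(np.ascontiguousarray(p[150:290,380:540,::-1]),None,fx=S,fy=S,interpolation=2)
def dr(x,y,a,L,W,z,col):
    a=np.deg2rad(a);e=np.array([np.cos(a),np.sin(a)]);n=np.array([-e[1],e[0]])
    X=[[*(np.array([x,y])/1000+i*L/2*e+j*W/2*n),z] for i,j in((-1,-1),(-1,1),(1,1),(1,-1))]
    cv2.polylines(I,[np.round(((proj('top',X)-[380,150]+.5)*S-.5)*16).astype(int)],True,col,1,cv2.LINE_AA,4)
dr(*x,.166,.04,.011,(0,255,0));dr(*x,.142,.017,.0115,(255,255,0))
cv2.imwrite('pics/t5.png',I)
# tan mask
q=p[150:260,440:530].astype(int);m=(q[...,0]-q[...,2]>60)&(q[...,0]>150)
n,l,st,ce=cv2.connectedComponentsWithStats(m.astype(np.uint8));k=1+np.argmax(st[1:,4])
v,u=np.nonzero(l==k);X=back('top',np.c_[u+440,v+150],.0125)[:,:2]*1000
print(cv2.minAreaRect(X.astype(np.float32)),X.mean(0)); w,V=np.linalg.eigh(np.cov(X.T));print(np.rad2deg(np.arctan2(V[1,1],V[0,1])))
E
```

```text
t 10.75 p [475.2 402.5 139.7] psi 174.45 tilt [-0.002  -0.0011] F [ 0.3  0.1 -0.2] open 50.2 v 0.142
tool shift cm [-0.31 -0.05 13.66] dist 0.137
turn z rad (now) -0.001 tilt fix rot x,y [-0.0013 -0.0019]
((662.81396484375, -235.21299743652344), (79.54356384277344, 17.92327308654785), 20.342853546142578) [ 663.04866622 -234.23374585]
-161.83226843568886
```

View pics/t5.png

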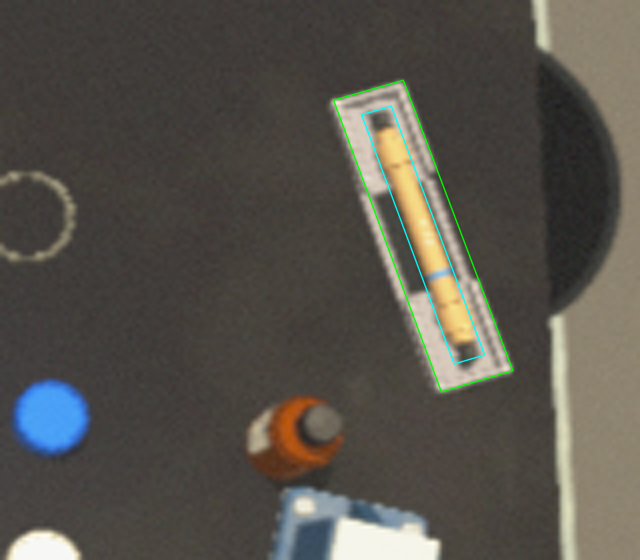

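Emit:
apply_moves(deltas=[5, -0.15, -0.05, 1.5, 0, 0, 0, 5, -0.15, 0, 3, 0, 0, 0, 5, 0, 0, 3, 0, 0, 0, 5, 0, 0, 2.5, 0, 0, 0, 5, 0, 0, 1.5, 0, 0, 0, 5, 0, 0, 1, 0, 0, 0, 5, 0, 0, 0.7, 0, 0, 0, 5, 0, 0, 0, 0, 0, 0, 5, 0, 0, 0, 0, 0, 0])

```text
clock: 11.7
tcp_pos: [0.4797, 0.4025, 0.0099]
ee_rot: [[-0.995, 0.095, 0.001], [0.095, 0.995, 0.001], [-0.001, 0.001, -1.0]]
ft_force: [0.3, -0.3, -0.1]
opening: 0.05
```

```bash
python3 go.py 478 401.6 3 174.5
python3 - <<'E'
from h import *
p,d=ctrl.camera('scene')
S=4;I=cv2.resize(np.ascontiguousarray(p[280:420,220:380,::-1]),None,fx=S,fy=S,interpolation=2);cv2.imwrite('pics/g5.png',I)
E
```

```text
t 11.7 p [479.7 402.5   9.9] psi 174.53 tilt [0.0014 0.0007] F [ 0.3 -0.3 -0.1] open 50.0 v 0.011
tool shift cm [ 0.16 -0.1   0.69] dist 0.007
turn z rad (now) 0.0 tilt fix rot x,y [0.0009 0.0013]
```

View pics/g5.png

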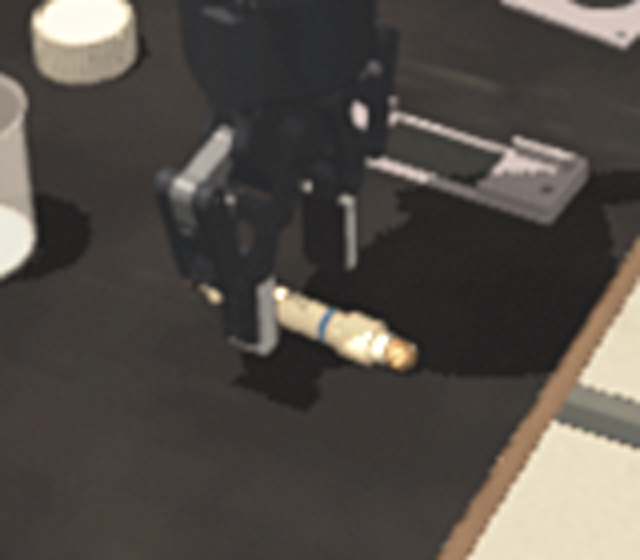

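The fingers straddle the short column (crop about 290,310), well clear of the beaker. Next: correct, close and lift.

Emit:
apply_moves(deltas=[5, 0.16, -0.1, 0.4, 0, 0, 0, 5, 0, 0, 0.2, 0, 0, 0, 5, 0, 0, 0, 0, 0, 0, 3, 0, 0, 0, 0, 0, 0, 1, 0, 0, 0, 0, 0, 0, 1, 0, 0, 0, 0, 0, 0, 1, 0, 0, 0, 0, 0, 0, 1, 0, 0, 0, 0, 0, 0, 1, 0, 0, 0, 0, 0, 0, 1, 0, 0, 0, 0, 0, 0])

```text
clock: 12.75
tcp_pos: [0.4777, 0.4014, 0.0034]
ee_rot: [[-0.995, 0.096, 0.001], [0.096, 0.995, 0.0], [-0.001, 0.0, -1.0]]
ft_force: [-0.3, -0.2, 3.1]
opening: 0.0149
```

```bash
python3 go.py 478 401.6 3 174.5
```

```text
t 12.75 p [477.7 401.4   3.4] psi 174.51 tilt [0.0007 0.0004] F [-0.3 -0.2  3.1] open 14.9 v 0.002
tool shift cm [-0.03  0.02  0.04] dist 0.001
turn z rad (now) 0.0 tilt fix rot x,y [0.0004 0.0006]
```

Emit:
apply_moves(deltas=[1, 0, 0, -0.5, 0, 0, 0, 1, 0, 0, -1.5, 0, 0, 0, 1, 0, 0, -2, 0, 0, 0, 1, -0.1, -1.3, -1, 0, 0, 0, 1, -0.2, -2.6, 0, 0, 0, 0, 1, -0.25, -2.6, 0, 0, 0, 0, 1, -0.25, -2.6, 0, 0, 0, 0, 1, -0.2, -2.6, 0, 0, 0, 0, 1, -0.1, -1.25, 0.5, 0, 0, -0.035, 1, 0, 0, 0.5, 0, 0, 0, 1, 0, 0, 0, 0, 0, 0, 1, 0, 0, 0, 0, 0, 0])

```text
clock: 13.95
tcp_pos: [0.4759, 0.2721, 0.0432]
ee_rot: [[-0.998, 0.061, 0.0], [0.061, 0.998, 0.0], [-0.0, 0.0, -1.0]]
ft_force: [-1.1, 0.4, -0.7]
opening: 0.0146
```

```bash
python3 go.py 476.2 271.7 6.5 176.5
python3 - <<'E'
from h import *
s=ctrl.read_state();c=np.array(s['tcp_pos']);R=np.array(s['ee_rot']);e=R[:2,0]
p,d=ctrl.camera('scene')
S=5;o=[270,230]
I=cv2.resize(np.ascontiguousarray(p[230:350,270:400,::-1]),None,fx=S,fy=S,interpolation=2)
for i in(-1,1):
    u=(proj('scene',[[*(c[:2]+i*.056*e),c[2]-.0034+.0085]])[0]-o+.5)*S-.5;print(u);cv2.circle(I,tuple(np.int32(u)),5,(0,255,0),1)
cv2.imwrite('pics/g6.png',I)
E
```

```text
t 13.95 p [475.9 272.1  43.2] psi 176.51 tilt [0.0002 0.0003] F [-1.1  0.4 -0.7] open 14.6 v 0.006
tool shift cm [-0.03 -0.04  3.67] dist 0.037
turn z rad (now) 0.0 tilt fix rot x,y [0.0003 0.0002]
[160.43602345 297.34569002]
[434.0333699  381.93297015]
```

View pics/g6.png

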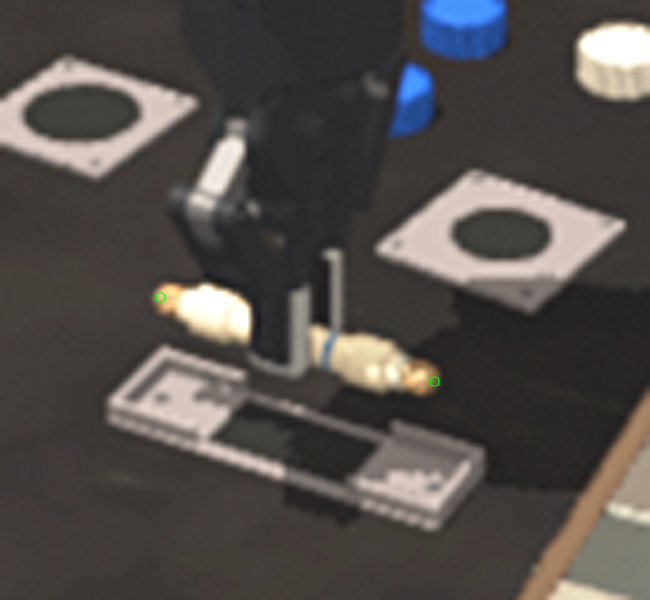

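Both ends match the predicted tips within 1 mm. Lowering.

Emit:
apply_moves(deltas=[1, -0.03, -0.04, 0.5, 0, 0, 0, 1, 0, 0, 1, 0, 0, 0, 1, 0, 0, 1, 0, 0, 0, 1, 0, 0, 0.6, 0, 0, 0, 1, 0, 0, 0.4, 0, 0, 0, 1, 0, 0, 0, 0, 0, 0, 1, 0, 0, 0, 0, 0, 0])

```text
clock: 14.7
tcp_pos: [0.4763, 0.2709, 0.008]
ee_rot: [[-0.998, 0.061, 0.0], [0.061, 0.998, -0.0], [-0.0, -0.0, -1.0]]
ft_force: [0.7, -0.5, -1.6]
opening: 0.0152
```

```bash
python3 go.py 476.2 271.7 6.5 176.5
```

```text
t 14.7 p [476.3 270.9   8. ] psi 176.51 tilt [ 0. -0.] F [ 0.7 -0.5 -1.6] open 15.2 v 0.008
tool shift cm [0.01 0.08 0.15] dist 0.002
turn z rad (now) 0.0 tilt fix rot x,y [-0.  0.]
```

Emit:
apply_moves(deltas=[1, 0, 0.08, 0.15, 0, 0, 0, 1, 0, 0, 0, 0, 0, 0, 1, 0, 0, 0, 0, 0, 0, 2.2, 0, 0, 0, 0, 0, 0, 3, 0, 0, 0, 0, 0, 0, 3.5, 0, 0, 0, 0, 0, 0, 3.5, 0, 0, 0, 0, 0, 0, 3.5, 0, 0, -0.5, 0, 0, 0, 3.5, 0, 0, -1.5, 0, 0, 0, 3.5, 0, 0, -3, 0, 0, 0, 6, 0, 0, -3, 0, 0, 0, 8, 0, 0, -2, 0, 0, 0, 8, 0, 0, -0.5, 0, 0, 0])

```text
clock: 16.0
tcp_pos: [0.4784, 0.2724, 0.1156]
ee_rot: [[-0.998, 0.061, 0.006], [0.061, 0.998, 0.002], [-0.006, 0.002, -1.0]]
ft_force: [0.6, -0.2, 0.3]
opening: 0.077
```

```bash
python3 go.py 664 269.5 100 176.5;python3 - <<'E'
from h import *
p,d=ctrl.camera('scene')
I=cv2.resize(np.ascontiguousarray(p[230:350,270:400,::-1]),None,fx=5,fy=5,interpolation=2)
cv2.imwrite('pics/g7.png',I)
E
```

```text
t 16.0 p [478.4 272.4 115.6] psi 176.52 tilt [0.0062 0.0019] F [ 0.6 -0.2  0.3] open 77.0 v 0.064
tool shift cm [-18.54   0.83   1.67] dist 0.186
turn z rad (now) 0.0 tilt fix rot x,y [0.0023 0.006 ]
```

View pics/g7.png

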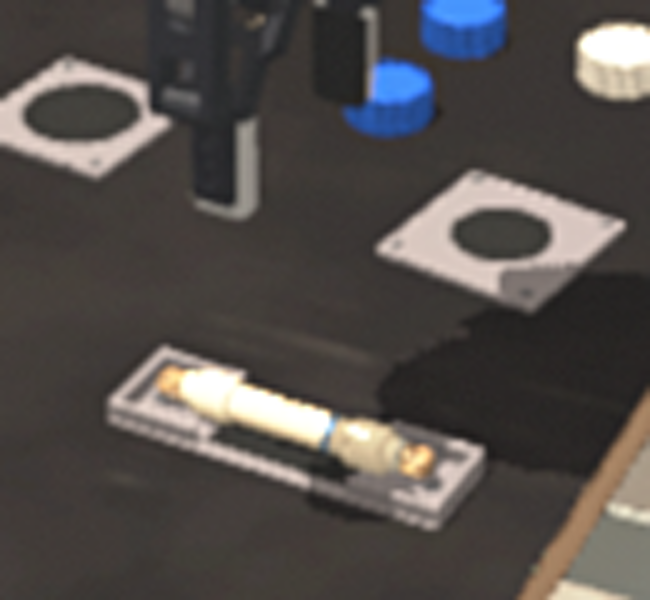

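Emit:
apply_moves(deltas=[8, -1.8, 0.08, 0, 0, 0, 0, 8, -3.7, 0.17, 0, 0, 0, 0, 8, -3.7, 0.17, 0, 0, 0, 0, 8, -3.7, 0.17, 0, 0, 0, 0, 8, -3.7, 0.17, 0, 0, 0, 0, 8, -1.9, 0.07, 0, 0, 0, 0, 8, 0, 0, 1, 0, 0, 0, 8, 0, 0, 1, 0, 0, 0, 8, 0, 0, 0, 0, 0, 0])

```text
clock: 16.95
tcp_pos: [0.6579, 0.2684, 0.0876]
ee_rot: [[-0.998, 0.06, -0.007], [0.06, 0.998, -0.001], [0.007, -0.002, -1.0]]
ft_force: [0.1, 0.3, -1.0]
opening: 0.08
```

```bash
python3 go.py 664 269.5 5 176.5;python3 - <<'E'
from h import *
p,d=ctrl.camera('top')
cv2.imwrite('pics/t8.png',cv2.resize(np.ascontiguousarray(p[160:330,180:360,::-1]),None,fx=3.5,fy=3.5,interpolation=2))
p,d=ctrl.camera('scene')
cv2.imwrite('pics/g8.png',cv2.resize(np.ascontiguousarray(p[200:350,180:340,::-1]),None,fx=4,fy=4,interpolation=2))
E
```

```text
t 16.95 p [657.9 268.4  87.6] psi 176.54 tilt [-0.0067 -0.0014] F [ 0.1  0.3 -1. ] open 80.0 v 0.026
tool shift cm [-0.66  0.16  8.25] dist 0.083
turn z rad (now) 0.001 tilt fix rot x,y [-0.0018 -0.0066]
```

View pics/t8.png

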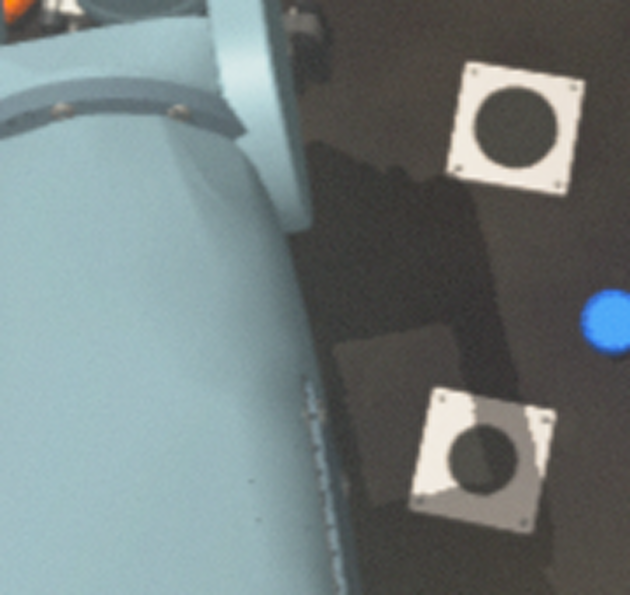

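View pics/g8.png

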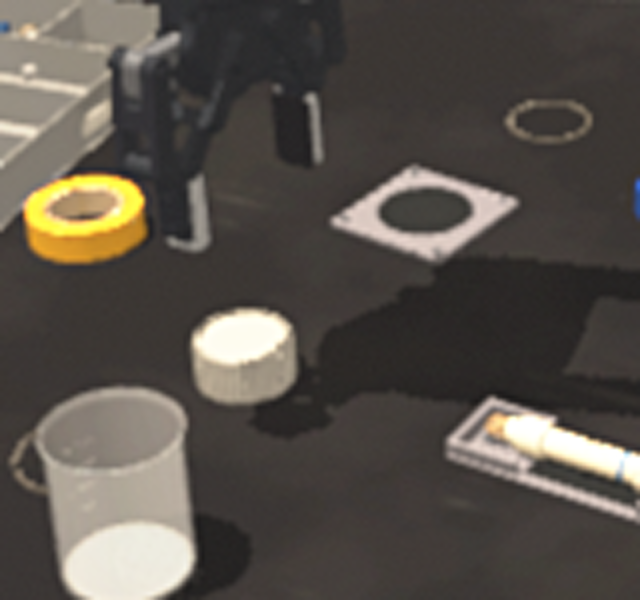

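Emit:
apply_moves(deltas=[8, -0.33, 0.08, 0.5, 0, -0.006, 0, 8, -0.33, 0.08, 1.5, 0, 0, 0, 8, 0, 0, 1.5, 0, 0, 0, 8, 0, 0, 1, 0, 0, 0, 8, 0, 0, 0, 0, 0, 0, 8, 0, 0, 0, 0, 0, 0])

```text
clock: 17.65
tcp_pos: [0.6679, 0.2698, 0.0457]
ee_rot: [[-0.998, 0.061, 0.005], [0.061, 0.998, -0.001], [-0.005, -0.0, -1.0]]
ft_force: [-1.2, 0.8, 0.3]
opening: 0.08
```

```bash
python3 go.py 664 269.5 4 176.5
```

```text
t 17.65 p [667.9 269.8  45.7] psi 176.51 tilt [ 0.0047 -0.0006] F [-1.2  0.8  0.3] open 80.0 v 0.018
tool shift cm [ 0.41 -0.05  4.17] dist 0.042
turn z rad (now) 0.0 tilt fix rot x,y [-0.0004  0.0047]
```

Emit:
apply_moves(deltas=[8, 0.2, -0.03, 1, 0, 0.003, 0, 8, 0.1, 0, 1, 0, 0, 0, 8, 0, 0, 1, 0, 0, 0, 8, 0, 0, 0.8, 0, 0, 0, 8, 0, 0, 0, 0, 0, 0, 8, 0, 0, 0, 0, 0, 0])

```text
clock: 18.25
tcp_pos: [0.6653, 0.2697, 0.0081]
ee_rot: [[-0.998, 0.061, 0.002], [0.061, 0.998, -0.0], [-0.002, -0.0, -1.0]]
ft_force: [0.6, -0.0, 0.8]
opening: 0.0804
```

```bash
python3 go.py 664 269.5 4 176.5
```

```text
t 18.25 p [665.3 269.7   8.1] psi 176.51 tilt [ 0.0024 -0.0004] F [ 0.6 -0.   0.8] open 80.4 v 0.014
tool shift cm [ 0.13 -0.03  0.41] dist 0.004
turn z rad (now) 0.0 tilt fix rot x,y [-0.0002  0.0024]
```

Emit:
apply_moves(deltas=[8, 0.12, -0.03, 0.35, 0, 0.002, 0, 8, 0, 0, 0, 0, 0, 0, 6.5, 0, 0, 0, 0, 0, 0, 5.5, 0, 0, 0, 0, 0, 0, 4, 0, 0, 0, 0, 0, 0, 4, 0, 0, 0, 0, 0, 0, 4, 0, 0, 0, 0, 0, 0, 4, 0, 0, 0, 0, 0, 0])

```text
clock: 19.05
tcp_pos: [0.6648, 0.2697, 0.0057]
ee_rot: [[-0.998, 0.061, 0.002], [0.061, 0.998, 0.0], [-0.002, 0.0, -1.0]]
ft_force: [-0.6, -0.1, 5.7]
opening: 0.0468
```

```bash
python3 go.py 664 269.5 4 176.5;python3 - <<'E'
from h import *
p,d=ctrl.camera('scene')
cv2.imwrite('pics/g9.png',cv2.resize(np.ascontiguousarray(p[200:350,180:340,::-1]),None,fx=4,fy=4,interpolation=2))
E
```

```text
t 19.05 p [664.8 269.7   5.7] psi 176.52 tilt [0.0023 0.0002] F [-0.6 -0.1  5.7] open 46.8 v 0.001
tool shift cm [ 0.08 -0.02  0.17] dist 0.002
turn z rad (now) 0.0 tilt fix rot x,y [0.0003 0.0023]
```

View pics/g9.png

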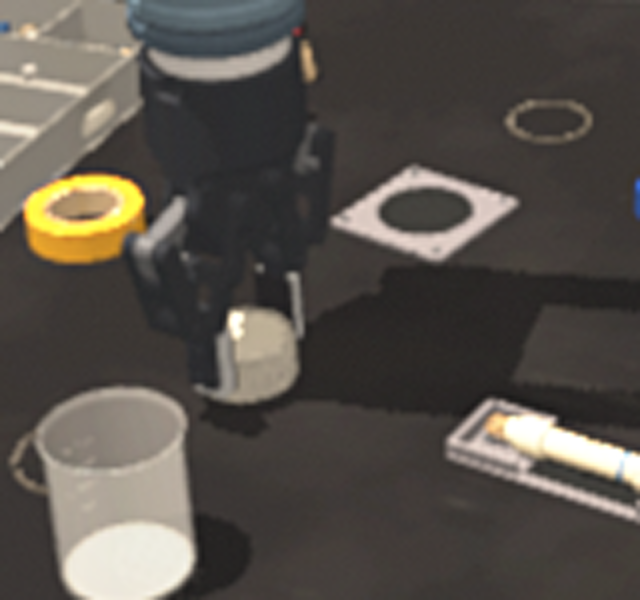

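Emit:
apply_moves(deltas=[4, 0, 0, -0.5, 0, 0, 0, 4, 0, 0, -1.5, 0, 0, 0, 4, 0, 0, -2, 0, 0, 0, 4, -0.1, -1.75, -1, 0, 0, 0, 4, -0.2, -3.5, 0, 0, 0, 0, 4, -0.2, -3.5, 0, 0, 0, 0, 4, -0.2, -3.5, 0, 0, 0, 0, 4, -0.2, -3.5, 0, 0, 0, 0, 4, 0, -1.6, 0.5, 0, 0, 0, 4, 0, 0, 0.5, 0, 0, 0, 4, 0, 0, 0, 0, 0, 0, 4, 0, 0, 0, 0, 0, 0])

```text
clock: 20.3
tcp_pos: [0.6623, 0.0971, 0.0448]
ee_rot: [[-0.998, 0.06, 0.0], [0.06, 0.998, 0.0], [-0.0, 0.0, -1.0]]
ft_force: [-1.3, 1.4, -1.5]
opening: 0.047
```

```bash
python3 go.py 663 96 10.7 176.5;python3 - <<'E'
from h import *
p,d=ctrl.camera('scene')
cv2.imwrite('pics/g10.png',cv2.resize(np.ascontiguousarray(p[180:330,220:380,::-1]),None,fx=4,fy=4,interpolation=2))
E
```

```text
t 20.3 p [662.3  97.1  44.8] psi 176.58 tilt [0.0005 0.0004] F [-1.3  1.4 -1.5] open 47.0 v 0.008
tool shift cm [-0.07 -0.11  3.41] dist 0.034
turn z rad (now) 0.001 tilt fix rot x,y [0.0004 0.0005]
```

View pics/g10.png

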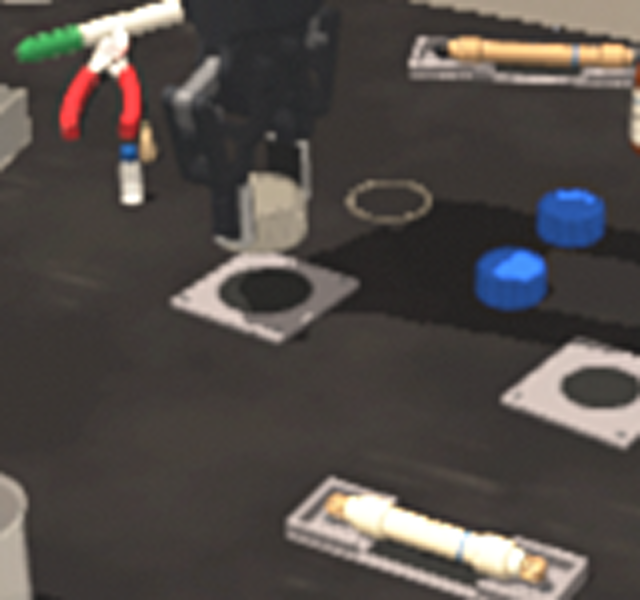

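Emit:
apply_moves(deltas=[4, -0.03, -0.08, 0.5, 0, 0, 0, 4, 0, 0, 1, 0, 0, 0, 4, 0, 0, 1, 0, 0, 0, 4, 0, 0, 0.5, 0, 0, 0, 4, 0, 0, 0.2, 0, 0, 0, 4, 0, 0, 0, 0, 0, 0, 4, 0, 0, 0, 0, 0, 0])

```text
clock: 21.05
tcp_pos: [0.6632, 0.095, 0.0132]
ee_rot: [[-0.998, 0.061, 0.001], [0.061, 0.998, -0.0], [-0.001, 0.0, -1.0]]
ft_force: [0.0, -0.7, -1.6]
opening: 0.0471
```

```bash
python3 go.py 663 96 10.7 176.5
```

```text
t 21.05 p [663.2  95.   13.2] psi 176.51 tilt [ 0.0014 -0.0001] F [ 0.  -0.7 -1.6] open 47.1 v 0.009
tool shift cm [0.03 0.1  0.25] dist 0.003
turn z rad (now) 0.0 tilt fix rot x,y [0.     0.0014]
```

Emit:
apply_moves(deltas=[4, 0.03, 0.1, 0.15, 0, 0, 0, 4, 0, 0, 0.05, 0, 0, 0, 4, 0, 0, 0, 0, 0, 0, 4, 0, 0, 0, 0, 0, 0])

```text
clock: 21.45
tcp_pos: [0.6627, 0.096, 0.0111]
ee_rot: [[-0.998, 0.061, 0.001], [0.061, 0.998, -0.0], [-0.001, -0.0, -1.0]]
ft_force: [-0.3, -0.3, -0.1]
opening: 0.0471
```

```bash
python3 go.py 663 96 10.7 176.5
```

```text
t 21.45 p [662.7  96.   11.1] psi 176.52 tilt [ 0.0012 -0.0001] F [-0.3 -0.3 -0.1] open 47.1 v 0.002
tool shift cm [-0.03 -0.    0.04] dist 0.001
turn z rad (now) 0.0 tilt fix rot x,y [-0.      0.0012]
```

Emit:
apply_moves(deltas=[4, -0.03, 0, 0.03, 0, 0, 0, 4, 0, 0, 0, 0, 0, 0, 5.3, 0, 0, 0, 0, 0, 0, 6, 0, 0, 0, 0, 0, 0, 7, 0, 0, 0, 0, 0, 0, 7.5, 0, 0, 0, 0, 0, 0, 7.5, 0, 0, -0.5, 0, 0, 0, 7.5, 0, 0, -1.5, 0, 0, 0, 7.5, 0, 0, -3, 0, 0, 0, 7.5, 0, 0, -3, 0, 0, 0, 7.5, 0, 0, -1.5, 0, 0, 0, 7.5, 0, 0, -0.5, 0, 0, 0])

```text
clock: 22.65
tcp_pos: [0.6646, 0.096, 0.1141]
ee_rot: [[-0.998, 0.061, 0.006], [0.061, 0.998, -0.0], [-0.006, 0.0, -1.0]]
ft_force: [1.2, -0.2, -0.3]
opening: 0.0746
```

```bash
python3 go.py 460.6 -36.9 100 176.5;python3 - <<'E'
from h import *
p,d=ctrl.camera('scene')
cv2.imwrite('pics/g11.png',cv2.resize(np.ascontiguousarray(p[180:330,220:380,::-1]),None,fx=4,fy=4,interpolation=2))
E
```

```text
t 22.65 p [664.6  96.  114.1] psi 176.52 tilt [ 0.0061 -0.0002] F [ 1.2 -0.2 -0.3] open 74.6 v 0.067
tool shift cm [ 19.57 -14.5    1.29] dist 0.244
turn z rad (now) 0.0 tilt fix rot x,y [0.0001 0.0061]
```

View pics/g11.png

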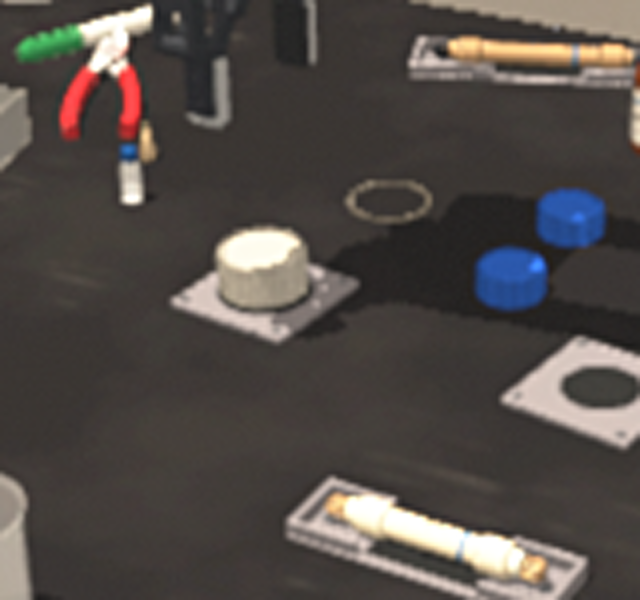

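Emit:
apply_moves(deltas=[6.5, 1.4, -1.04, 0, 0, 0, 0, 6.5, 2.8, -2.07, 0, 0, 0, 0, 6.5, 2.8, -2.07, 0, 0, 0, 0, 6.5, 2.8, -2.07, 0, 0, 0, 0, 6.5, 2.8, -2.07, 0, 0, 0, 0, 6.5, 2.8, -2.07, 0, 0, 0, 0, 6.5, 2.7, -2.07, 0, 0, 0, 0, 6.5, 1.4, -1.04, 0, 0, 0, 0, 6.5, 0, 0, 3, 0, 0, 0, 6.5, 0, 0, 3, 0, 0, 0, 6.5, 0, 0, 0, 0, 0, 0, 6.5, 0, 0, 0, 0, 0, 0])

```text
clock: 23.9
tcp_pos: [0.4584, -0.0365, 0.0497]
ee_rot: [[-0.998, 0.061, -0.002], [0.061, 0.998, 0.001], [0.002, 0.001, -1.0]]
ft_force: [0.3, -0.6, 0.9]
opening: 0.0652
```

```bash
python3 go.py 460.6 -36.9 3 176.5;python3 - <<'E'
from h import *
p,d=ctrl.camera('scene')
cv2.imwrite('pics/g12.png',cv2.resize(np.ascontiguousarray(p[180:330,300:460,::-1]),None,fx=4,fy=4,interpolation=2))
p,d=ctrl.camera('top');np.savez('pics/t12.npz',p=p,d=d)
cv2.imwrite('pics/t12.png',cv2.resize(np.ascontiguousarray(p[150:340,200:400,::-1]),None,fx=3.1,fy=3.1,interpolation=2))
E
```

```text
t 23.9 p [458.4 -36.5  49.7] psi 176.52 tilt [-0.0021  0.0011] F [ 0.3 -0.6  0.9] open 65.2 v 0.031
tool shift cm [-0.23 -0.03  4.67] dist 0.047
turn z rad (now) 0.0 tilt fix rot x,y [ 0.0009 -0.0022]
```

View pics/g12.png

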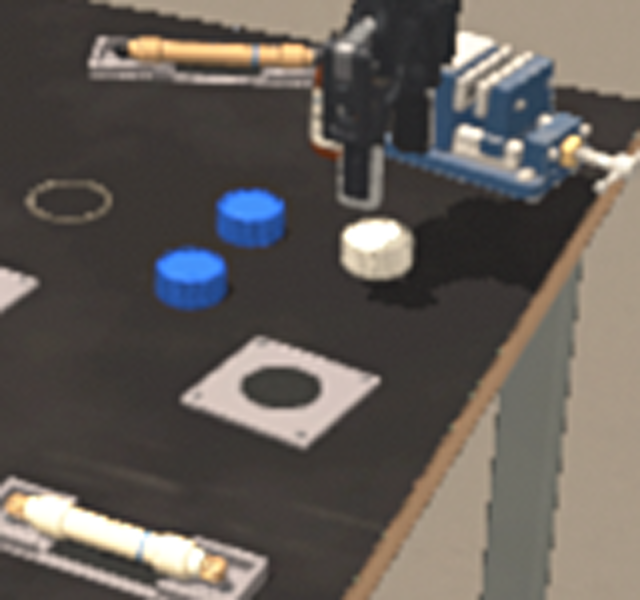

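View pics/t12.png

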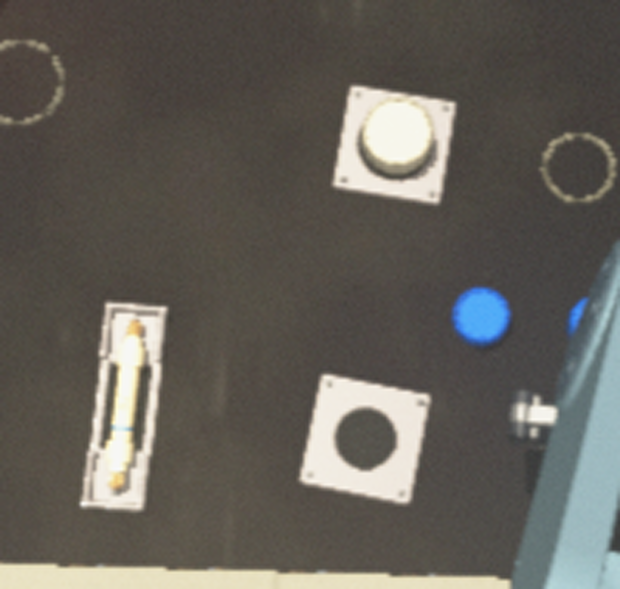

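Emit:
apply_moves(deltas=[6.5, -0.18, -0.03, 0.6, 0, 0, 0, 6.5, 0, 0, 1.2, 0, 0, 0, 6.5, 0, 0, 1.2, 0, 0, 0, 6.5, 0, 0, 0.8, 0, 0, 0, 6.5, 0, 0, 0.3, 0, 0, 0, 6.5, 0, 0, 0, 0, 0, 0, 6.5, 0, 0, 0, 0, 0, 0])

```text
clock: 24.7
tcp_pos: [0.4614, -0.0373, 0.0095]
ee_rot: [[-0.998, 0.061, 0.001], [0.061, 0.998, -0.0], [-0.001, -0.0, -1.0]]
ft_force: [0.5, -0.2, -0.5]
opening: 0.0652
```

```bash
python3 go.py 460.6 -36.9 3 176.5
```

```text
t 24.7 p [461.4 -37.3   9.5] psi 176.52 tilt [ 0.001  -0.0001] F [ 0.5 -0.2 -0.5] open 65.2 v 0.011
tool shift cm [0.08 0.04 0.65] dist 0.007
turn z rad (now) 0.0 tilt fix rot x,y [-0.     0.001]
```

Emit:
apply_moves(deltas=[6.5, 0.08, 0.04, 0.4, 0, 0, 0, 6.5, 0, 0, 0.15, 0, 0, 0, 6.5, 0, 0, 0, 0, 0, 0, 5, 0, 0, 0, 0, 0, 0, 4.2, 0, 0, 0, 0, 0, 0, 3, 0, 0, 0, 0, 0, 0, 3, 0, 0, 0, 0, 0, 0, 3, 0, 0, 0, 0, 0, 0, 3, 0, 0, 0, 0, 0, 0])

```text
clock: 25.6
tcp_pos: [0.4608, -0.0369, 0.0045]
ee_rot: [[-0.998, 0.061, 0.001], [0.061, 0.998, -0.0], [-0.001, -0.0, -1.0]]
ft_force: [-0.7, 0.8, 4.8]
opening: 0.0357
```

```bash
python3 go.py 460.6 -36.9 3 176.5
```

```text
t 25.6 p [460.8 -36.9   4.5] psi 176.53 tilt [ 0.0013 -0.0002] F [-0.7  0.8  4.8] open 35.7 v 0.002
tool shift cm [0.02 0.   0.15] dist 0.002
turn z rad (now) 0.0 tilt fix rot x,y [-0.0002  0.0013]
```

Emit:
apply_moves(deltas=[3, 0, 0, -0.5, 0, 0, 0, 3, 0, 0, -1.5, 0, 0, 0, 3, 0, 0, -2, 0, 0, 0, 3, 0.13, 1.65, -1, 0, 0, 0, 3, 0.25, 3.3, 0, 0, 0, 0, 3, 0.25, 3.3, 0, 0, 0, 0, 3, 0.25, 3.3, 0, 0, 0, 0, 3, 0.12, 2, 0, 0, 0, 0, 3, 0.08, 1.22, 0.5, 0, 0, 0, 3, 0, 0, 0.5, 0, 0, 0, 3, 0, 0, 0, 0, 0, 0, 3, 0, 0, 0, 0, 0, 0])

```text
clock: 26.8
tcp_pos: [0.4585, 0.1104, 0.0436]
ee_rot: [[-0.998, 0.062, 0.0], [0.062, 0.998, -0.0], [-0.0, -0.0, -1.0]]
ft_force: [-0.3, -0.5, 0.2]
opening: 0.0356
```

```bash
python3 go.py 459.1 111.2 9.5 176.5
```

```text
t 26.8 p [458.5 110.4  43.6] psi 176.46 tilt [ 0.0001 -0.0003] F [-0.3 -0.5  0.2] open 35.6 v 0.007
tool shift cm [-0.05  0.09  3.41] dist 0.034
turn z rad (now) -0.001 tilt fix rot x,y [-0.0003  0.0001]
```

Emit:
apply_moves(deltas=[3, 0, 0.08, 0.5, 0, 0, 0, 3, 0, 0, 1, 0, 0, 0, 3, 0, 0, 1, 0, 0, 0, 3, 0, 0, 0.5, 0, 0, 0, 3, 0, 0, 0.2, 0, 0, 0, 3, 0, 0, 0, 0, 0, 0, 3, 0, 0, 0, 0, 0, 0])

```text
clock: 27.5
tcp_pos: [0.459, 0.1121, 0.0121]
ee_rot: [[-0.998, 0.061, 0.001], [0.061, 0.998, -0.0], [-0.001, -0.0, -1.0]]
ft_force: [-0.3, -0.2, -0.8]
opening: 0.0358
```

```bash
python3 go.py 459.1 111.2 9.5 176.5
```

```text
t 27.5 p [459.  112.1  12.1] psi 176.52 tilt [ 0.0013 -0.0001] F [-0.3 -0.2 -0.8] open 35.8 v 0.007
tool shift cm [-0.02 -0.08  0.26] dist 0.003
turn z rad (now) 0.0 tilt fix rot x,y [-0.      0.0013]
```

Emit:
apply_moves(deltas=[3, -0.02, -0.08, 0.15, 0, 0, 0, 3, 0, 0, 0.07, 0, 0, 0, 3, 0, 0, 0, 0, 0, 0, 3, 0, 0, 0, 0, 0, 0])

```text
clock: 27.9
tcp_pos: [0.459, 0.1112, 0.0099]
ee_rot: [[-0.998, 0.061, 0.001], [0.061, 0.998, -0.0], [-0.001, 0.0, -1.0]]
ft_force: [-0.0, -0.6, -0.2]
opening: 0.0353
```

```bash
python3 go.py 459.1 111.2 9.5 176.5
```

```text
t 27.9 p [459.  111.2   9.9] psi 176.52 tilt [ 0.0012 -0.0001] F [-0.  -0.6 -0.2] open 35.3 v 0.002
tool shift cm [-0.01 -0.    0.04] dist 0.0
turn z rad (now) 0.0 tilt fix rot x,y [0.     0.0012]
```

Emit:
apply_moves(deltas=[3, 0, 0, 0.03, 0, 0, 0, 3, 0, 0, 0, 0, 0, 0, 4, 0, 0, 0, 0, 0, 0, 5, 0, 0, 0, 0, 0, 0, 6, 0, 0, 0, 0, 0, 0, 6.5, 0, 0, 0, 0, 0, 0, 6.5, 0, 0, -0.5, 0, 0, 0, 6.5, 0, 0, -1.5, 0, 0, 0, 6.5, 0, 0, -3, 0, 0, 0, 6.5, 0, 0, -3, 0, 0, 0, 6.5, 0, 0, -3, 0, 0, 0, 6.5, 0, 0, -2, 0, 0, 0, 6.5, 1, 1.8, -1, 0, 0, 0, 6.5, 2.3, 3.8, 0, 0, 0, 0, 6.5, 2.3, 3.8, 0, 0, 0, 0, 6.5, 2.3, 3.8, 0, 0, 0, 0, 6.5, 2.3, 3.8, 0, 0, 0, 0, 6.5, 2.3, 3.8, 0, 0, 0, 0, 6.5, 2.3, 3.8, 0, 0, 0, 0, 6.5, 1, 1.8, 0, 0, 0, 0])

```text
clock: 29.9
tcp_pos: [0.3151, 0.3869, 0.1499]
ee_rot: [[-0.998, 0.058, 0.001], [0.058, 0.998, 0.001], [-0.001, 0.001, -1.0]]
ft_force: [0.0, -0.3, 0.5]
opening: 0.0646
```

Emit:
apply_moves(deltas=[6.5, 1.5, 2.8, 0, 0, 0, 0, 6.5, 2, 3.8, 0, 0, 0, 0, 6.5, 2, 3.8, 0, 0, 0, 0, 6.5, 1, 1.8, 0, 0, 0, 0, 6.5, 0, 0, 0, 0, 0, 0, 6.5, 0, 0, 0, 0, 0, 0])

```text
clock: 30.5
tcp_pos: [0.2593, 0.5098, 0.1491]
ee_rot: [[-0.998, 0.06, 0.001], [0.06, 0.998, -0.001], [-0.001, -0.001, -1.0]]
ft_force: [1.0, -0.5, 0.0]
opening: 0.0648
```

```bash
python3 go.py
cat > chk.py <<'E'
from meas import *
import sys
k=sys.argv[1]
p,d=ctrl.camera('top');np.savez(f'pics/f{k}.npz',p=p,d=d)
S=3;o=np.array([150,150]);J=cv2.resize(np.ascontiguousarray(p[150:340,150:410,::-1]),None,fx=S,fy=S,interpolation=2)
S2=4;o2=np.array([380,150]);J2=cv2.resize(np.ascontiguousarray(p[150:290,380:540,::-1]),None,fx=S2,fy=S2,interpolation=2)
for c,r,z in(((662.6,96.),.0245,.031),((459,111.2),.019,.025)):
    t=np.linspace(0,6.28,60);X=np.c_[c[0]/1000+r*np.cos(t),c[1]/1000+r*np.sin(t),0*t+z]
    cv2.polylines(J,[np.round(((proj('top',X)-o+.5)*S-.5)*16).astype(int)],True,(0,0,255),1,cv2.LINE_AA,4)
cv2.imwrite(f'pics/f{k}a.png',J);cv2.imwrite(f'pics/f{k}b.png',J2)
P=cloud('top',d)
for n,c,r,zt in(('L',(.6626,.096),.035,.031),('S',(.459,.1112),.03,.025)):
    m=(np.hypot(P[...,0]-c[0],P[...,1]-c[1])<r)&(abs(P[...,2]-zt)<.005)
    # pixels: bright cap top
    q=P[m];v,u=np.nonzero(m)
    mm=m.astype(np.uint8);ct,_=cv2.findContours(mm,0,1);ct=max(ct,key=cv2.contourArea)
    X=back('top',ct.reshape(-1,2),zt)[:,:2]*1000
    print(n,'depth-top',(q.mean(0)*1000).round(1),cv2.minEnclosingCircle(X.astype(np.float32)))
s,d=ctrl.camera('scene');cv2.imwrite(f'pics/f{k}s.png',s[:,:,::-1])
E
python3 chk.py 1
```

```text
t 30.5 p [259.3 509.8 149.1] psi 176.59 tilt [ 0.0008 -0.0009] F [ 1.  -0.5  0. ] open 64.8 v 0.025
L depth-top [664.2  95.8  28.8] ((663.3969116210938, 95.9272689819336), 24.347267150878906)
S depth-top [459.8 111.4  22.8] ((459.3706970214844, 111.14454650878906), 18.5013484954834)
```

View pics/f1a.png

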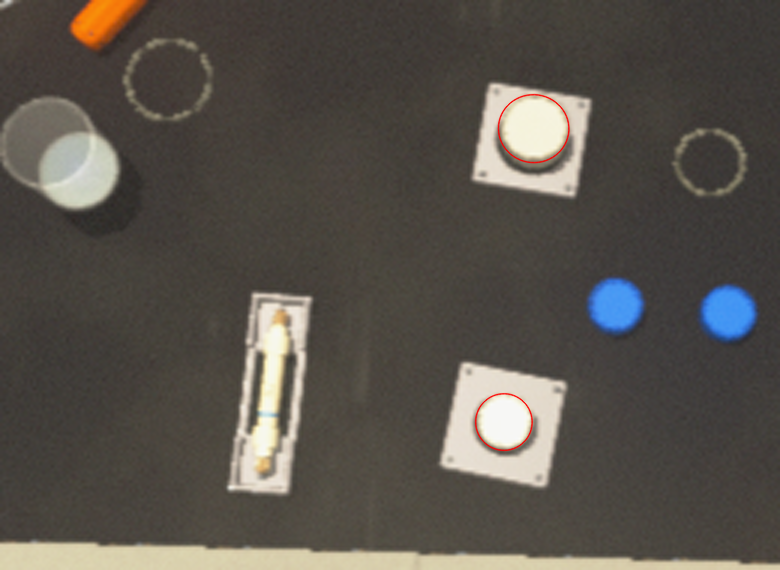

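View pics/f1s.png

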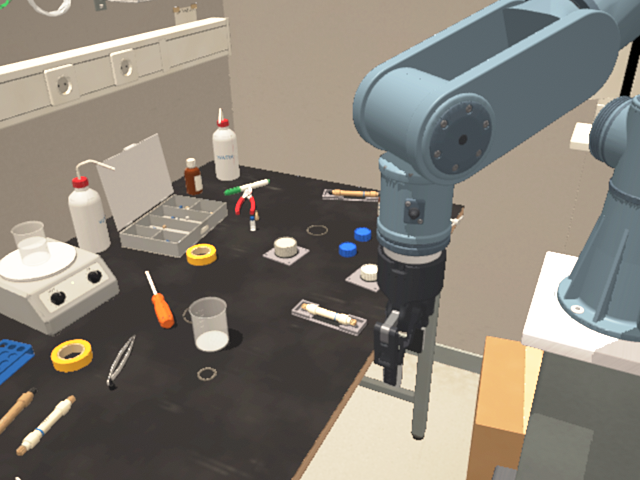

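View pics/f1b.png

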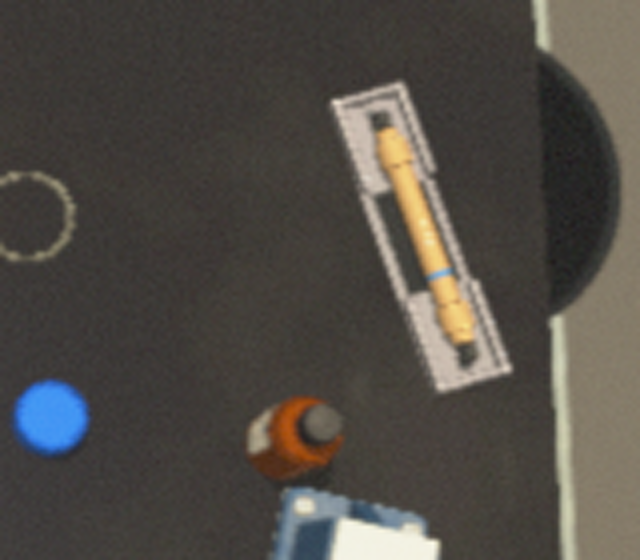

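Run:
```python
from cell import ctrl
print(ctrl.job_done(), ctrl.read_state()['clock'])
```

```text
the job is handed in; nothing more can be done
the job is handed in; nothing more can be done
```

The job is done and handed in at about 31 s of robot time, against the 102 s limit. I placed the long column first, then the short column, the large cap and the small cap. The arm is parked clear to the left with the gripper open.

| Item | Where it lies | Last check, top camera |
|---|---|---|
| Long column | In the long tray, flat and along it | About 1 mm off centre in the picture, read by eye |
| Short column | In the short tray, flat and along it | Looks centred, by eye only |
| Large cap | On the large spot, same way up | Within about 1 mm (663.4, 95.9 against 662.6, 96.0 mm) |
| Small cap | On the small spot, same way up | Within about 0.5 mm (459.4, 111.1 against 459.0, 111.2 mm) |

- **Bystanders:** The beaker, the brown bottle and the blue caps were not touched and look unmoved in the last pictures.
- **Disagreement:** While the long column was held, the scene camera put it about 2 mm off the grasp centre along its length, and the top camera showed no offset. I split the difference. That is within the 2 mm calibration, and the last look from above shows it centred to about 1 mm.
- **Offset readings:** The finger opening read about 2 mm under each part's size at every grasp, and the arm settled a few millimetres off after longer moves. I corrected that from the measured pose before each grasp and release.

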